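# Seat a brass bar on the parallels in a spring vise

## Task

Take the plain brass bar (the one of full height but not the thick one) out of the parts tray and slip it, on edge and midway along the jaws, into the spring vise, pushing the sprung sliding jaw back to make room (the bar itself can do it); its broad faces belong to the jaws, so stand it on the open bench on the way, let go, and take it again by its two ends. Let go while it still stands about a centimetre proud of the two parallels, then tap it down with light taps of the soft mallet, not with the gripper, until it sits level and hard down on both parallels so that neither can slide. Finish with the mallet set back down on the open bench clear of the vise and every other thing left where it was.

Things in the scene. Friction and masses are not known exactly. Their poses are not given: they have to be found in the camera images.
- vise: Spring-closing drill vise, bolted down; blue, steel jaw plates. Origin on the bench below the fixed jaw's clamping face, mid width; +x across the gap to the sliding jaw, y along the jaws, z up. Base x -55 to 135, y +-45, bed 22 mm up; ears 12 mm high out to y +-68. Behind the sliding jaw: springs, end plate (x 121 to 135, 58 mm high), pull knob to x 174.
- fixed_jaw (a point): Middle of the top edge of the fixed jaw's clamping face: vise x 0, y 0, 62 mm above the bench. The fixed jaw reaches back to vise x -38 and is 90 mm wide (y -45 to 45).
- sliding_jaw (a point): Middle of the top edge of the sliding jaw's clamping face: vise x 15 at rest, 72 mm above the bench, so it stands 10 mm higher than the fixed jaw: a bar held between these two heights can push it back. 90 mm wide, 32 mm thick. It moves with the jaw.
- vise_jaw (a joint): Slide of the sliding jaw, m: 0 at rest (gap 15 mm), grows to 0.016 as it is pushed back along the vise's +x (gap = 15 mm + this). Springs shut it with about 9 N at 0, 10.3 N at 0.005 (bar nipped), 13 N at 0.016. A bar between the jaws is held by friction alone and gives way under roughly 5 to 12 N from above; once on the parallels it stops dead.
- parallel_fixed: Steel parallel 6 x 110 x 16 mm (x, y, z of its frame), standing on the vise bed next to the fixed jaw, its length along the vise's y, ends showing past the jaws; loose. Origin at the centre of its underside.
- parallel_sliding: Second, identical steel parallel, next to the sliding jaw. Origin at the centre of its underside.
- work_bar: The bar to seat: brass, 60 long (its x) x 20 thick (its y) x 40 mm high (its z), about 0.4 kg. Origin at the centre of its underside. Starts standing on edge in the tray, in any of the three places, one end close to the tray's tall back wall.
- thick_bar: Another brass bar, 60 x 34 x 40 mm, also in the tray; leave alone. Origin at the centre of its underside.
- low_bar: Another brass bar, 60 x 20 x 24 mm, also in the tray; leave alone. Origin at the centre of its underside.
- tray: Aluminium parts tray, fixed to the bench, 100 (x) x 226 (y) mm, floor 4 mm thick, origin at the centre of its underside. Low rims and two low dividers 12 mm high at y +-36; tall back wall 40 mm high at x 46 to 50. The three places are at y -72, 0 and 72; the bars' lengths lie along the tray's x (within 0.1 rad).
- mallet: Soft-face mallet, 0.38 kg, standing on one face of its round head (axis upright, 40 mm diameter, 64 mm high). Origin at the centre of the lower face. Wooden handle level along its +x from the head to x 132, 16 mm wide (y), 22 mm high, centre line 32 mm up. Balance point about 9 mm from the head's axis: grip hard across the handle close to the head (x 35 to 45).
- panel_meter: Black panel meter lying face up, 70 x 60 x 17 mm, origin centre of underside; bystander.
- transformer: Small iron and copper transformer, 60 x 56 x 40 mm, origin centre of underside; bystander.
- jar: Small amber jar, 48 mm diameter, 62 mm high, origin centre of underside; bystander.
- indicator: Dial indicator on a heavy magnetic base fixed to the bench; base 50 x 60 x 52 mm, thin column 222 mm high, arm and dial 130 mm out along its +x at 180 to 200 mm height; origin centre of underside; keep clear.
- dial_knob: Black instrument knob, 42 mm diameter, 22 mm high, origin centre of underside; bystander.
- screwdriver: Screwdriver about 170 mm long lying along its x; bystander.
- wrench: Wrench about 150 mm long lying along its x; bystander.
- seat (a point): Point midway along the jaws where the centre of the underside of the seated bar belongs: vise x 10, y 0, 38 mm above the bench (bed 22 mm + parallels 16 mm). The seated bar's top is then 78 mm up.
Things that resemble listed ones, but are neither listed nor needed, are in the scene too. Leave any orange look-alike of the parallel_sliding alone.

How it is judged:
By the outcome, as a careful person would: the job done as asked, in the order asked, and still so for the second after the job is handed in, with the robot touching nothing.
It also fails if it takes over 70 s, if anything falls off the work surface, if the arm or the gripper's body presses on something with over 40 N, if the wrist force passes 120 N, or if a joint passes its speed limit or range.

## Robot

A 6-joint arm with a two-finger parallel gripper is mounted at the origin on the work surface. World frame = base frame: x ahead of the robot, y to its left, z up, the work surface at z = 0. Lengths are in m, angles in rad, forces in N, time in s.
With the tool pointing down it reaches from about 0.35 to 0.975 m from the base axis. Payload 4.9 kg.
Tool frame: the origin (TCP) lies at the very end of the fingers, on their centre line; the grasp point (between the pads) lies 19 mm behind it (ctrl.grasp_offset is the distance from the TCP to the grasp point, in m); y points along the fingers, z is the direction in which the jaws open and shut, and the axes are right-handed (so a half turn about y gives the same grasp; the last joint's range is limited). The gripper opens to 85 mm and grips with 20 to 120 N. Pads are 22 mm wide; open, the fingers measure 114 mm over their backs; the gripper's body (76 mm by 85 mm) begins 54 mm behind the grasp point. The pads swing forward as they close: fully open they stand 13 mm farther back than shut.
Start: joints at [1.212, 0.053, 1.613, -0, 1.476, -0.119], TCP at [0.148, 0.607, 0.21] pointing down, gripper open.
Joint ranges: [-3.01, 3.01], [-1.01, 2.22], [0.06, 2.58], [-1.02, 4.17], [0.09, 2.62], [-3.14, 3.14]. Speed limits (rad/s): [2.57, 2.57, 3.14, 3.14, 3.14, 3.14].

## Interface

Orientations are given as a rotation vector (axis times angle).
In Python, from station import ctrl, eyes, finish_job, find_in, regions_of, pinpoint gives the robot as it stands.
- The arm moves only by the tool play_rows, never from a script. Its argument "moves" is a list of rows, each an object of numbers: "x", "y", "z": the shift along the world's x, y, z in cm; "turn": the turn about the world's z in degrees; "jaw": the finger opening in cm, from 0 to 8.54. A call has 1 to 8 rows; each row shifts and turns the commanded pose from where the row before left it; what a row does not reach is not made up. A row lasts 1/12 s, in which the tool goes at most 41.7 mm and 7.16 degrees, less where a joint would pass 70% of its speed; a pose out of reach is approached as far as the arm can. A call is refused whole if a number of a shift passes 4.17 or a number of a turn 7.16, either way. A call with a gripper value outside its range is refused whole. The fingers move at their own pace and stop on an object; "squeeze" is the grip in N (left out, the last holds). Time passes only in rows, so rows that do not move let the fingers close. It gives the time, the measured TCP pose, the force and the opening at its end, in the units of the state.
- ctrl.get_obs(): the state, without advancing time (a new reading comes with each control period).
- eyes.get_image(name): name is "scene" or "top" or "wrist"; returns a dict with "img" (480x640x3 uint8, red, green, blue), "camera_matrix" (3x3 intrinsics, pixels), "cam_to_world" (4x4, takes a point from camera to world coordinates). Camera axes: x right, y up, looking along -z (the intrinsics and any distortion apply to the point x, -y, -z); pixel columns grow to the right and rows downward; lengths in m; the calibration is good to about 2 mm. A picture is of the moment at which its call begins. There is no depth.
- finish_job(): hands the job in, once; it reports no verdict.
Trained networks look in the newest picture that a camera, given by its name, has taken for a name from the list of things; names that differ only in an ending like _2 or _b are one class to them, and where a whole thing is asked for, a point or a joint stands for the part that bears it (a point fixed in the world has none). Each returns a list of dicts, best first, with "score" (0 to 1); they miss things now and then, are a little off and sometimes report something else, mostly with a low value. They report only what shows in the picture. A call takes as long as a camera call. They do not tell look-alikes from the thing itself.
- find_in(camera, query): "point" ([column, row] in pixels, amid what is visible of it).
- regions_of(camera, query): "pixels" (480x640 bool, what is visible of it) and "point" ([column, row] in pixels, amid what is visible of it).
- pinpoint(camera, query): "point" ([column, row] in pixels: a listed point, or the origin of a listed thing).
The state is a dict: "t": time; "q": joint angles; "dq": joint speeds; "effort": joint torques, N m; "tool_pos": TCP position; "tool_rot": TCP orientation; "contact_force": force on the tool from outside, world axes, zero at the start; "wrist_torque": the same for the moment, N m; "opening": finger opening in m.
Only numpy, scipy, OpenCV 4.12 (cv2) and the standard library are available. Lean on these libraries where they do the work, as an engineer would, in place of code of your own. Each camera call takes 0.05 s, during which the arm holds its last target.

## Working session

There is one attempt and no reset: what is moved stays moved. The work goes in short steps, Python scripts to look and compute and a tool call to move; the robot and the scene stay as the last step left them, time stands still between calls to the robot, and variables do not carry over. Pictures are saved under pics/ and viewed, and the job is handed in when it is done.

Besides the shell and the picture viewer there is one more tool, called after "Request:" as name(argument=value, ...), one argument or row to a line, values as JSON. play_rows: Moves the arm, as the interface text tells. Its arguments: {"type":"object","properties":{"moves":{"type":"array"},"squeeze":{"type":"number"}},"required":["moves"]}

```bash
ls; mkdir -p pics
python3 - <<'E'
from station import ctrl, eyes, find_in
import cv2
print(ctrl.get_obs(), ctrl.grasp_offset)
for n in ["scene","top","wrist"]:
    d=eyes.get_image(n); cv2.imwrite(f"pics/{n}0.png",d["img"][:,:,::-1])
    print(n,d["camera_matrix"].tolist(),d["cam_to_world"].round(4).tolist(), d.keys())
E
```

```text
pics
{'t': 0.0, 'q': array([ 1.21200028e+00,  5.33438948e-02,  1.61428801e+00, -9.87054292e-06,
        1.47600376e+00, -1.19004216e-01]), 'dq': array([-0.00130122,  0.00010496, -0.00128828,  0.00240929,  0.00095361,
        0.00158959]), 'effort': array([-1.51933324e-03, -3.93684769e+01, -3.70173883e+01, -2.14125048e-04,
        7.07063780e-03,  2.66836835e-06]), 'tool_pos': array([0.1482075 , 0.60648847, 0.20857468]), 'tool_rot': array([-1.56457545,  0.18867408, -0.18792801]), 'contact_force': array([-0.70335042, -0.43135498, -0.45092336]), 'wrist_torque': array([-0.02297715,  0.00536842,  0.0372644 ]), 'opening': 0.08540130938420099} 0.0187
scene [[511.5653976594785, 0.0, 312.3913093418858], [0.0, 511.5653976594785, 235.3643117691093], [0.0, 0.0, 1.0]] [[0.6751, -0.5983, 0.4316, 1.0069], [0.7377, 0.5474, -0.3951, -0.443], [0.0, 0.5851, 0.8109, 1.0049], [0.0, 0.0, 0.0, 1.0]] dict_keys(['img', 'camera_matrix', 'cam_to_world'])
top [[509.72721524747135, 0.0, 324.64137023621214], [0.0, 509.72721524747135, 244.58273894340934], [0.0, 0.0, 1.0]] [[0.0122, 0.9886, -0.1499, 0.3748], [-0.9995, 0.0164, 0.0269, 0.0063], [0.029, 0.1495, 0.9883, 1.0986], [0.0, 0.0, 0.0, 1.0]] dict_keys(['img', 'camera_matrix', 'cam_to_world'])
wrist [[353.8111522641481, 0.0, 317.2413089898326], [0.0, 353.8111522641481, 237.81699870486477], [0.0, 0.0, 1.0]] [[0.2374, -0.9286, -0.2852, 0.0755], [0.9714, 0.2261, 0.0726, 0.6256], [-0.0029, -0.2942, 0.9557, 0.3721], [0.0, 0.0, 0.0, 1.0]] dict_keys(['img', 'camera_matrix', 'cam_to_world'])
```

View pics/scene0.png

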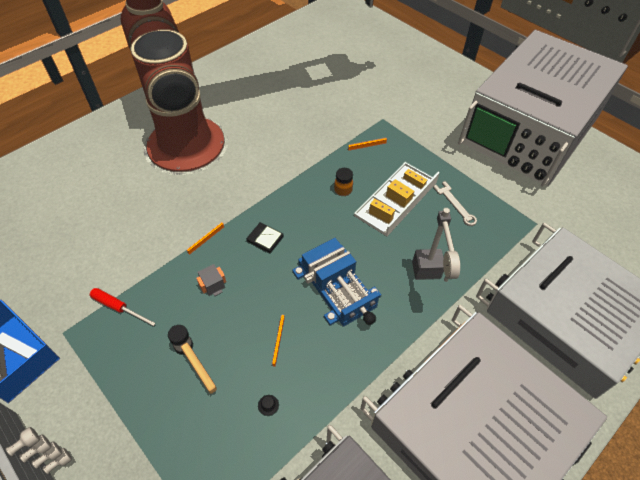

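View pics/top0.png

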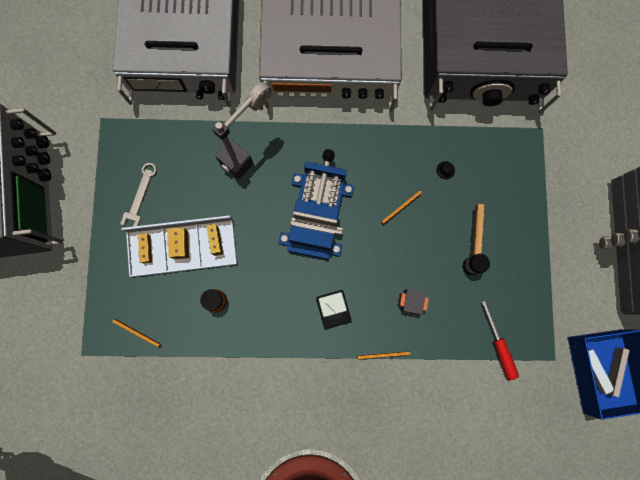

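View pics/wrist0.png

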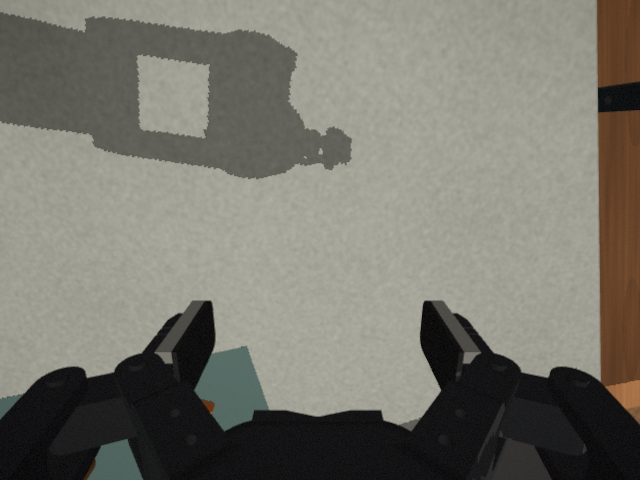

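```bash
cat > h.py <<'E'
from station import ctrl, eyes, finish_job, find_in, regions_of, pinpoint
import numpy as np, cv2
def proj(d,P):
    T=np.linalg.inv(d["cam_to_world"]); p=T@np.append(P,1); p=np.array([p[0],-p[1],-p[2]])
    u=d["camera_matrix"]@p; return u[:2]/u[2]
def ray(d,px):
    v=np.linalg.inv(d["camera_matrix"])@np.array([px[0],px[1],1.]); v=np.array([v[0],-v[1],-v[2]])
    M=d["cam_to_world"]; v=M[:3,:3]@v; return M[:3,3],v/np.linalg.norm(v)
def atz(d,px,z):
    o,v=ray(d,px); return o+v*(z-o[2])/v[2]
def tri(rs):
    A=np.zeros((3,3));b=np.zeros(3)
    for o,v in rs:
        Q=np.eye(3)-np.outer(v,v);A+=Q;b+=Q@o
    return np.linalg.solve(A,b)
def crop(d,c,w,h,s,name,pts=()):
    x0=int(max(0,c[0]-w/2));y0=int(max(0,c[1]-h/2))
    im=d["img"][y0:y0+h,x0:x0+w,::-1]
    im=cv2.resize(im,None,fx=s,fy=s,interpolation=cv2.INTER_CUBIC)
    for p in pts: cv2.circle(im,(int((p[0]-x0+.5)*s),int((p[1]-y0+.5)*s)),3,(255,0,255),1)
    cv2.imwrite("pics/"+name,im); return x0,y0
E
python3 - <<'E'
from h import *
D={n:eyes.get_image(n) for n in ["scene","top"]}
for q,z in [("vise",0),("fixed_jaw",.062),("sliding_jaw",.072),("parallel_fixed",.022),("parallel_sliding",.022),("work_bar",.004),("thick_bar",.004),("low_bar",.004),("tray",0),("mallet",0),("panel_meter",0),("transformer",0),("jar",0),("indicator",0),("dial_knob",0),("screwdriver",0),("wrench",0),("seat",.038)]:
    for n in D:
        r=pinpoint(n,q)
        for e in r[:3]: print(q,n,np.round(e["point"],1),round(e["score"],2),atz(D[n],e["point"],z).round(4)[:2])
crop(D["top"],(180,245),130,80,6,"tray_top.png")
crop(D["scene"],(400,198),100,80,7,"tray_scene.png")
crop(D["top"],(317,208),100,120,5,"vise_top.png")
crop(D["scene"],(337,280),110,100,6,"vise_scene.png")
E
```

```text
vise scene [325.9 271.6] 0.82 [ 0.569 -0.   ]
vise scene [417.9 183.2] 0.67 [0.5342 0.3636]
vise top [313.  230.1] 0.94 [0.573  0.0024]
fixed_jaw scene [329.6 253.5] 0.61 [0.5674 0.011 ]
fixed_jaw top [314.7 227.4] 0.94 [ 0.5676 -0.0008]
fixed_jaw top [314.3 222.6] 0.3 [5.777e-01 1.000e-04]
sliding_jaw scene [330.4 259.6] 0.8 [ 0.5847 -0.0035]
sliding_jaw top [312.5 218.3] 0.7 [0.5846 0.004 ]
parallel_fixed top [314.4 227.9] 0.45 [ 5.739e-01 -5.000e-04]
parallel_fixed top [216.3 241.2] 0.23 [0.5415 0.2076]
parallel_fixed top [494.  341.1] 0.16 [ 0.3393 -0.3807]
parallel_sliding scene [204.8 239.8] 0.66 [ 0.3222 -0.1598]
parallel_sliding scene [277.3 344.2] 0.65 [ 0.6385 -0.2034]
parallel_sliding scene [367.4 146. ] 0.57 [0.364  0.3475]
parallel_sliding top [140.1 333.7] 0.79 [0.3461 0.3552]
parallel_sliding top [318.4 225.6] 0.74 [ 0.5791 -0.009 ]
parallel_sliding top [399.6 207.4] 0.52 [ 0.6224 -0.1846]
work_bar scene [379.6 212.1] 0.66 [0.5346 0.2166]
work_bar top [216.3 243.4] 0.72 [0.5395 0.2107]
thick_bar scene [395.9 196.8] 0.82 [0.5285 0.2837]
thick_bar top [180.3 247.8] 0.85 
[... 984 characters left out ...]
282 ]
indicator top [236.6 163.8] 0.92 [0.7198 0.1745]
dial_knob scene [268.  408.2] 0.84 [ 0.7199 -0.2975]
dial_knob scene [327.6 271.3] 0.56 [0.5711 0.0034]
dial_knob top [442.3 173.7] 0.84 [ 0.7066 -0.2855]
screwdriver scene [125.5 313.3] 0.94 [ 0.3514 -0.396 ]
screwdriver scene [326.4 271.5] 0.47 [0.5696 0.001 ]
screwdriver top [444.6 170.8] 0.71 [ 0.7134 -0.2909]
screwdriver top [496.4 339.5] 0.68 [ 0.342 -0.394]
wrench scene [454.7 203.8] 0.93 [0.6428 0.3793]
wrench scene [394.  195.3] 0.24 [0.5199 0.2868]
wrench top [137.7 196. ] 0.9 [0.6422 0.3871]
seat scene [331.2 268.4] 0.76 [ 0.5875 -0.0023]
seat scene [326.5 256. ] 0.67 [0.5564 0.0127]
seat top [312.3 225.1] 0.96 [0.5769 0.0042]
```

View pics/tray_top.png

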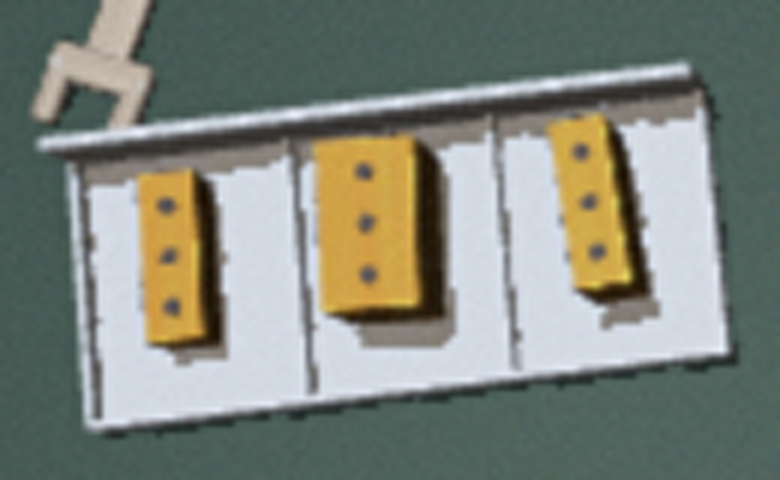

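View pics/tray_scene.png

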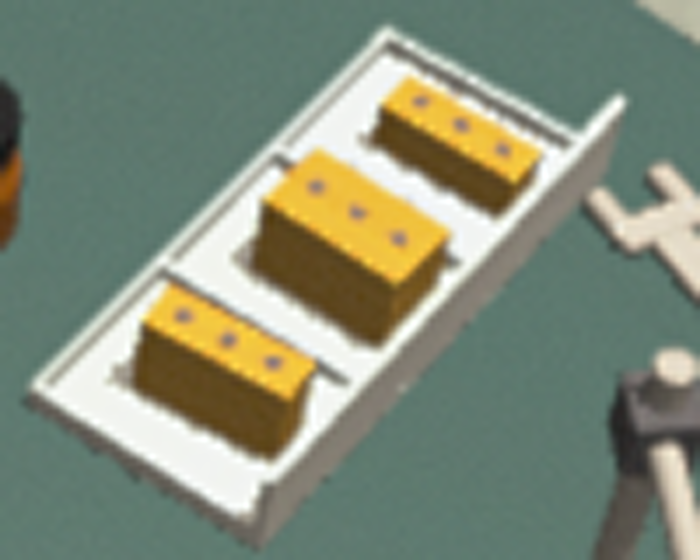

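View pics/vise_top.png

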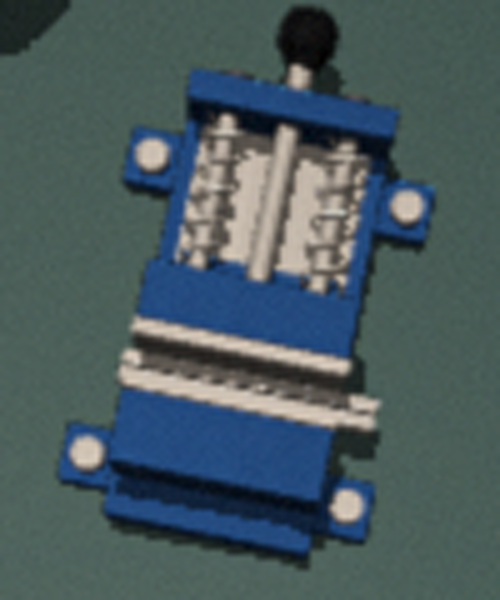

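View pics/vise_scene.png

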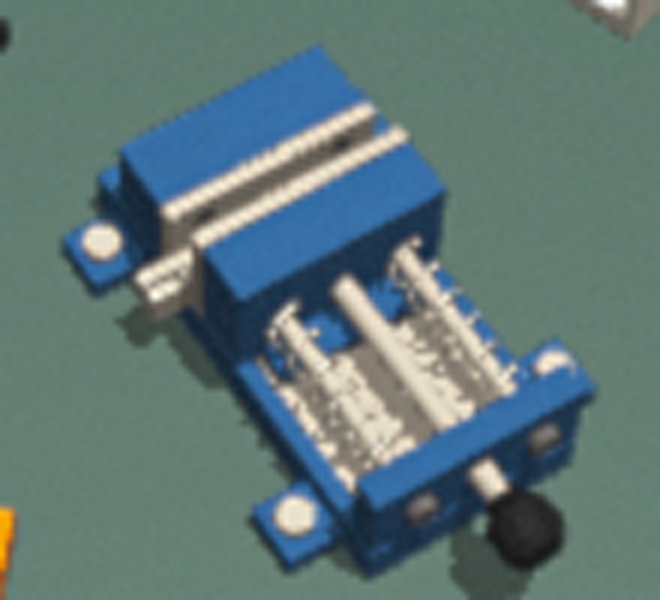

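```bash
cat >> h.py <<'E'
from scipy.spatial.transform import Rotation as R
def st():
    o=ctrl.get_obs(); M=R.from_rotvec(o["tool_rot"]).as_matrix()
    print("t",round(o["t"],2),"pos",o["tool_pos"].round(4),"F",o["contact_force"].round(1),"open",round(o["opening"],4),"q",o["q"].round(2),
      "jawang",round(np.degrees(np.arctan2(M[1,2],M[0,2])),1),"ydir",M[:,1].round(3))
    return o,M
E
python3 - <<'E'
from h import *
st()
D={n:eyes.get_image(n) for n in ["scene","top"]}
# bar angle from holes/top edges: mask yellow in top image
for n in D:
    r=regions_of(n,"work_bar")
    for e in r[:3]:
        m=e["pixels"]; print(n,e["score"],e["point"],m.sum(),cv2.minAreaRect(np.argwhere(m)[:,::-1].astype(np.float32)))
# holes top px from crop: (580,152),(589,202),(597,252) scale 6 origin (115,205)
for (a,b) in [(580,152),(589,202),(597,252)]:
    print(atz(D["top"],(115+a/6-.5,205+b/6-.5),.044))
for (a,b) in [(183,315),(228,340),(273,363)]:
    print(atz(D["scene"],(350+a/7-.5,158+b/7-.5),.044))
E
```

```text
t 2.05 pos [0.1484 0.6071 0.2098] F [-0.1  0.6 -0. ] open 0.0853 q [ 1.21  0.05  1.61 -0.    1.48 -0.12] jawang 76.3 ydir [ 0.  0. -1.]
scene 0.76 [381.2, 208.1] 407 ((381.5, 211.00001525878906), (26.832815170288086, 16.54690170288086), 26.56505012512207)
top 0.71 [215.4, 242.7] 386 ((214.2432403564453, 239.45945739746094), (31.564605712890625, 12.494322776794434), 80.53767395019531)
[0.56196056 0.2151657  0.044     ]
[0.54438586 0.21126031 0.044     ]
[0.52688881 0.20771783 0.044     ]
[0.52655558 0.20490154 0.044     ]
[0.54472741 0.20823225 0.044     ]
[0.56211246 0.21217805 0.044     ]
```

Request:
play_rows(
  moves=[
    {"x": 2.8,"y": -2.8,"turn": 1.8,"jaw": 8},
    {"x": 2.8,"y": -2.8,"turn": 1.8},
    {"x": 2.8,"y": -2.8,"turn": 1.8},
    {"x": 2.8,"y": -2.8,"turn": 1.8},
    {"x": 2.8,"y": -2.8,"turn": 1.8},
    {"x": 2.8,"y": -2.8,"turn": 1.8},
    {"x": 2.8,"y": -2.8,"turn": 1.8},
    {"x": 2.8,"y": -2.8,"turn": 1.8},
  ],
)

```text
invalid input
```

Request:
play_rows(
  moves=[
    {"x": 2.8,"y": -2.8,"turn": 1.8},
    {"x": 2.8,"y": -2.8,"turn": 1.8},
    {"x": 2.8,"y": -2.8,"turn": 1.8},
    {"x": 2.8,"y": -2.8,"turn": 1.8,"jaw": 4},
    {"x": 2.8,"y": -2.8,"turn": 1.8},
    {"x": 2.8,"y": -2.8,"turn": 1.8},
    {"jaw": 4},
    {},
  ],
)

```text
invalid input
```

Run:
```python
from h import *
st()
d=eyes.get_image("wrist"); cv2.imwrite("pics/w1.png",d["img"][:,:,::-1])
```

```text
t 2.25 pos [0.1485 0.6071 0.2098] F [ 1.   0.2 -0. ] open 0.0855 q [ 1.21  0.05  1.61 -0.    1.48 -0.12] jawang 76.3 ydir [ 0. -0. -1.]
```

View pics/w1.png

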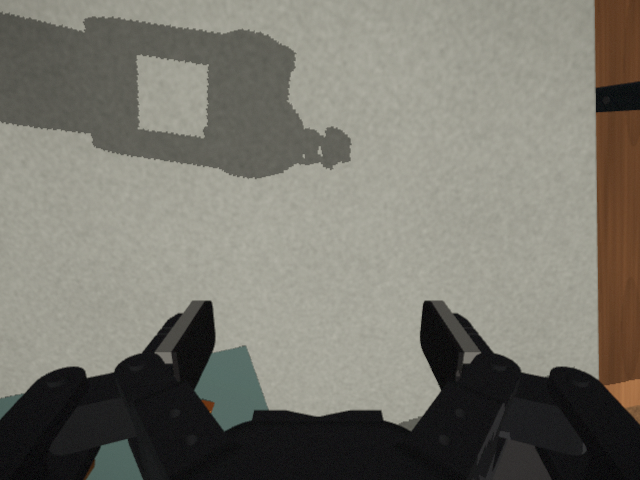

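Request:
play_rows(
  moves=[
    {"x": 2.8,"y": -2.8,"z": 0,"turn": 1.8,"jaw": 8},
    {"x": 2.8,"y": -2.8,"z": 0,"turn": 1.8,"jaw": 8},
    {"x": 2.8,"y": -2.8,"z": 0,"turn": 1.8,"jaw": 8},
    {"x": 2.8,"y": -2.8,"z": 0,"turn": 1.8,"jaw": 8},
    {"x": 2.8,"y": -2.8,"z": 0,"turn": 1.8,"jaw": 8},
    {"x": 2.8,"y": -2.8,"z": 0,"turn": 1.8,"jaw": 8},
    {"x": 2.8,"y": -2.8,"z": 0,"turn": 1.8,"jaw": 8},
    {"x": 2.8,"y": -2.8,"z": 0,"turn": 1.8,"jaw": 8},
  ],
)

```text
t: 2.97
tool_pos: [0.3735, 0.3816, 0.2101]
tool_rot: [-1.57, -0.011, 0.01]
contact_force: [0.2, -0.0, -0.9]
opening: 0.0804
```

Request:
play_rows(
  moves=[
    {"x": 2.8,"y": -2.8,"z": 0,"turn": 1.8,"jaw": 4},
    {"x": 2.8,"y": -2.8,"z": 0,"turn": 1.8,"jaw": 4},
    {"x": 2.8,"y": -2.8,"z": 0,"turn": 1.8,"jaw": 4},
    {"x": 2.8,"y": -2.8,"z": 0,"turn": 1.8,"jaw": 4},
    {"x": 2.8,"y": -2.8,"z": 0,"turn": 1.8,"jaw": 4},
    {"x": 2.8,"y": -2.8,"z": 0,"turn": 1.8,"jaw": 4},
    {"x": 0,"y": 0,"z": 0,"turn": 0,"jaw": 4},
  ],
)

```text
t: 3.55
tool_pos: [0.5443, 0.2103, 0.2099]
tool_rot: [-1.568, -0.154, 0.151]
contact_force: [0.2, -0.6, 0.8]
opening: 0.0401
```

Run:
```python
from h import *
st()
d=eyes.get_image("wrist"); cv2.imwrite("pics/w2.png",d["img"][:,:,::-1])
for P in [(.562,.2137,.044),(.5445,.2097,.044),(.5267,.2063,.044)]: print(proj(d,P))
```

```text
t 3.55 pos [0.5443 0.2103 0.2099] F [ 0.2 -0.6  0.8] open 0.0401 q [ 0.24 -0.05  1.71 -0.    1.47 -1.52] jawang 101.1 ydir [ 0.002 -0.002 -1.   ]
[316.96933264 229.25596509]
[316.39741534 211.10585229]
[316.49759275 192.18599478]
```

View pics/w2.png

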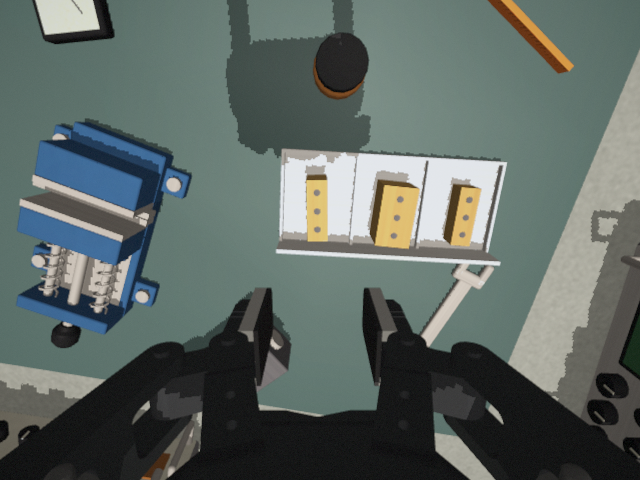

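Request:
play_rows(
  moves=[
    {"x": 0,"y": 0,"z": -4,"turn": 0.5,"jaw": 4},
    {"x": 0,"y": 0,"z": -4,"turn": 0,"jaw": 4},
    {"x": 0,"y": 0,"z": -4,"turn": 0,"jaw": 4},
    {"x": 0,"y": 0,"z": -4,"turn": 0,"jaw": 4},
    {"x": 0,"y": 0,"z": -2,"turn": 0,"jaw": 4},
    {"x": 0,"y": 0,"z": -1.4,"turn": 0,"jaw": 4},
    {"x": 0,"y": 0,"z": 0,"turn": 0,"jaw": 4},
  ],
)

```text
t: 4.18
tool_pos: [0.5372, 0.2152, 0.0122]
tool_rot: [-1.565, -0.159, 0.17]
contact_force: [-0.9, 0.1, -0.7]
opening: 0.0401
```

Request:
play_rows(
  moves=[
    {"x": 0,"y": 0,"z": 0,"turn": 0,"jaw": 1},
    {"x": 0,"y": 0,"z": 0,"turn": 0,"jaw": 1},
    {"x": 0,"y": 0,"z": 0,"turn": 0,"jaw": 1},
    {"x": 0,"y": 0,"z": 0,"turn": 0,"jaw": 1},
    {"x": 0,"y": 0,"z": 0,"turn": 0,"jaw": 1},
  ],
  squeeze=60,
)

```text
t: 4.6
tool_pos: [0.542, 0.2157, 0.018]
tool_rot: [-1.564, -0.167, 0.161]
contact_force: [-0.9, 0.3, 3.3]
opening: 0.0175
```

Run:
```python
from h import *
st()
d=eyes.get_image("wrist"); crop(d,(320,300),320,240,2.4,"w3.png")
d=eyes.get_image("scene"); crop(d,(400,190),160,120,4.5,"s3.png")
st()
```

```text
t 4.6 pos [0.542  0.2157 0.018 ] F [-0.9  0.3  3.3] open 0.0175 q [ 0.25  0.15  1.85  0.    1.14 -1.53] jawang 102.0 ydir [ 0.004  0.001 -1.   ]
t 4.7 pos [0.542  0.2157 0.0179] F [-1.5  0.5  6.7] open 0.0178 q [ 0.25  0.15  1.85  0.    1.14 -1.53] jawang 102.0 ydir [ 0.003  0.001 -1.   ]
```

View pics/w3.png

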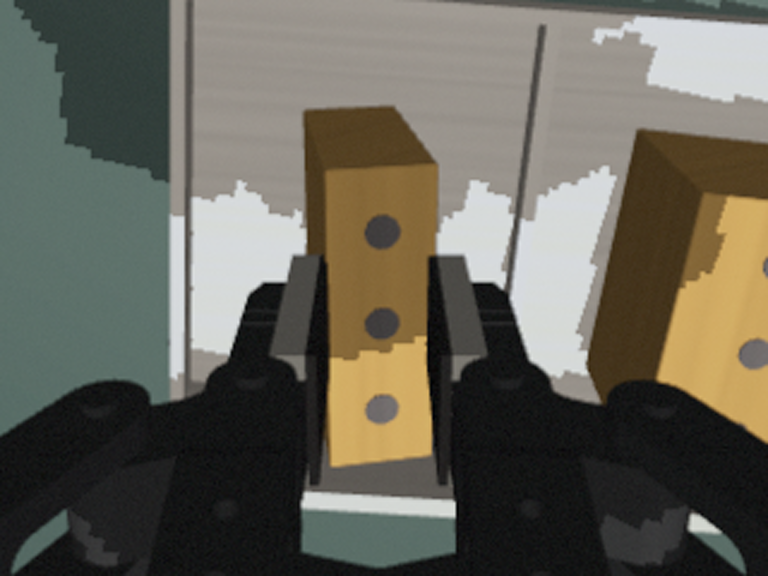

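View pics/s3.png

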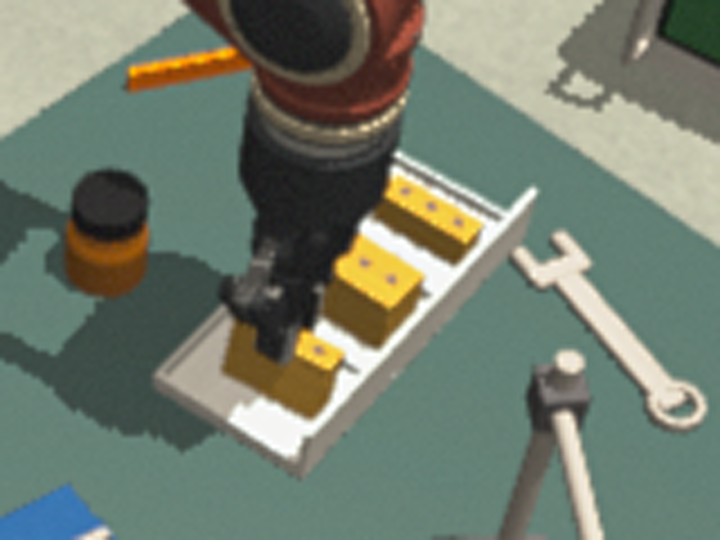

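Request:
play_rows(
  moves=[
    {"x": 0,"y": 0,"z": 1,"turn": 0,"jaw": 1},
    {"x": 0,"y": 0,"z": 3,"turn": 0,"jaw": 1},
    {"x": 0,"y": 0,"z": 4,"turn": 0,"jaw": 1},
    {"x": 0,"y": 0,"z": 3,"turn": 0,"jaw": 1},
    {"x": -1,"y": -1,"z": 1,"turn": 6,"jaw": 1},
    {"x": -1,"y": -1,"z": 0,"turn": 6,"jaw": 1},
    {"x": -1,"y": -1,"z": 0,"turn": 6,"jaw": 1},
    {"x": -1,"y": -1,"z": 0,"turn": 6,"jaw": 1},
  ],
)

```text
t: 5.37
tool_pos: [0.4991, 0.1744, 0.1353]
tool_rot: [-1.513, -0.494, 0.497]
contact_force: [0.5, -0.2, -3.8]
opening: 0.0175
```

Request:
play_rows(
  moves=[
    {"x": -1.2,"y": -1.4,"z": 0,"turn": 6,"jaw": 1},
    {"x": -1.2,"y": -1.4,"z": 0,"turn": 6,"jaw": 1},
    {"x": -1.2,"y": -1.4,"z": 0,"turn": 6,"jaw": 1},
    {"x": -1.2,"y": -1.4,"z": 0,"turn": 6,"jaw": 1},
    {"x": -1.2,"y": -1.4,"z": 0,"turn": 6,"jaw": 1},
    {"x": -1.2,"y": -1.4,"z": 0,"turn": 6,"jaw": 1},
    {"x": 0,"y": 0,"z": 0,"turn": 6,"jaw": 1},
    {"x": 0,"y": 0,"z": 0,"turn": 0,"jaw": 1},
  ],
)

```text
t: 6.03
tool_pos: [0.427, 0.0904, 0.1348]
tool_rot: [-1.3, -1.052, 1.054]
contact_force: [0.5, 0.4, -4.8]
opening: 0.0176
```

Run:
```python
from h import *
st()
d=eyes.get_image("wrist"); cv2.imwrite("pics/w4.png",d["img"][:,:,::-1])
d=eyes.get_image("scene"); cv2.imwrite("pics/s4.png",d["img"][:,:,::-1])
```

```text
t 6.03 pos [0.427  0.0904 0.1348] F [ 0.5  0.4 -4.8] open 0.0176 q [ 0.04 -0.37  2.11 -0.    1.4  -2.89] jawang 168.0 ydir [-0.002 -0.    -1.   ]
```

View pics/w4.png

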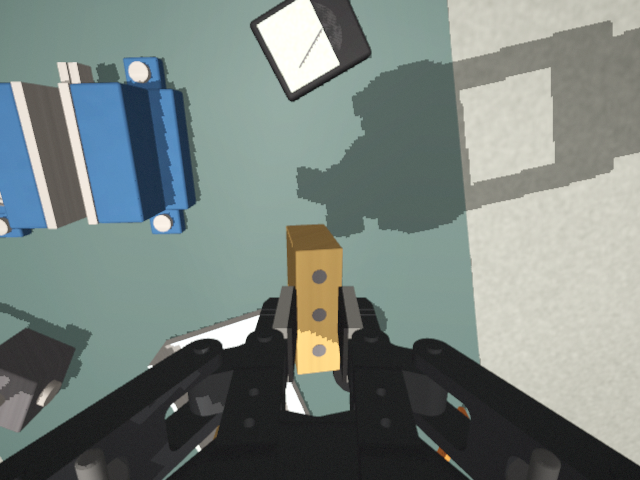

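View pics/s4.png

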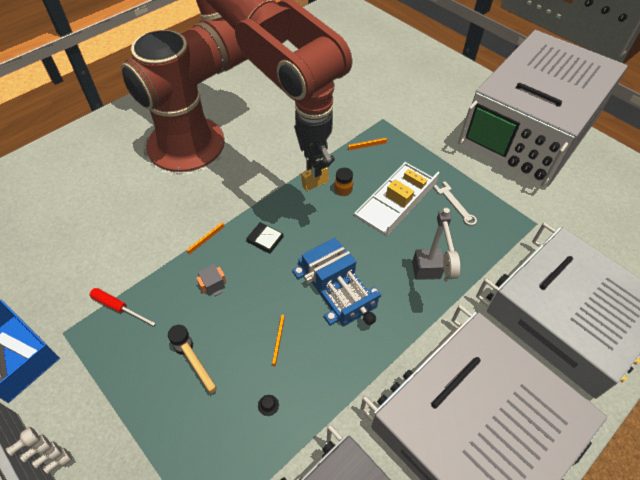

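Request:
play_rows(
  moves=[
    {"x": 0,"y": 0,"z": -2,"turn": 0,"jaw": 1},
    {"x": 0,"y": 0,"z": -3,"turn": 0,"jaw": 1},
    {"x": 0,"y": 0,"z": -3,"turn": 0,"jaw": 1},
    {"x": 0,"y": 0,"z": -2,"turn": 0,"jaw": 1},
    {"x": 0,"y": 0,"z": -1,"turn": 0,"jaw": 1},
    {"x": 0,"y": 0,"z": -0.5,"turn": 0,"jaw": 1},
    {"x": 0,"y": 0,"z": -0.2,"turn": 0,"jaw": 1},
    {"x": 0,"y": 0,"z": -0.1,"turn": 0,"jaw": 1},
  ],
)

```text
t: 6.8
tool_pos: [0.4296, 0.0913, 0.0188]
tool_rot: [-1.303, -1.054, 1.052]
contact_force: [-0.1, -0.0, -4.8]
opening: 0.0175
```

Request:
play_rows(
  moves=[
    {"x": 0,"y": 0,"z": -0.1,"turn": 0,"jaw": 1},
    {"x": 0,"y": 0,"z": -0.1,"turn": 0,"jaw": 1},
    {"x": 0,"y": 0,"z": 0,"turn": 0,"jaw": 1},
  ],
)

```text
t: 7.05
tool_pos: [0.4292, 0.0911, 0.0167]
tool_rot: [-1.302, -1.054, 1.052]
contact_force: [0.2, -0.1, -4.5]
opening: 0.0173
```

Request:
play_rows(
  moves=[
    {"x": 0,"y": 0,"z": -0.1,"turn": 0,"jaw": 1},
    {"x": 0,"y": 0,"z": -0.1,"turn": 0,"jaw": 1},
    {"x": 0,"y": 0,"z": 0,"turn": 0,"jaw": 1},
  ],
)

```text
t: 7.3
tool_pos: [0.4289, 0.091, 0.0142]
tool_rot: [-1.302, -1.054, 1.053]
contact_force: [-0.4, -0.2, -3.4]
opening: 0.0181
```

Request:
play_rows(
  moves=[
    {"x": 0,"y": 0,"z": -0.1,"turn": 0,"jaw": 1},
    {"x": 0,"y": 0,"z": 0,"turn": 0,"jaw": 1},
  ],
)

```text
t: 7.47
tool_pos: [0.4292, 0.091, 0.014]
tool_rot: [-1.302, -1.054, 1.053]
contact_force: [-3.3, -0.6, 4.0]
opening: 0.0176
```

Request:
play_rows(
  moves=[
    {"x": 0,"y": 0,"z": 0,"turn": 0,"jaw": 2.4},
    {"x": 0,"y": 0,"z": 0,"turn": 0,"jaw": 3},
    {"x": 0,"y": 0,"z": 0,"turn": 0,"jaw": 4},
    {"x": 0,"y": 0,"z": 1,"turn": 0,"jaw": 4},
    {"x": 0,"y": 0,"z": 3,"turn": 0,"jaw": 8},
    {"x": 0,"y": 0,"z": 4,"turn": 0,"jaw": 8},
    {"x": 0,"y": 0,"z": 3,"turn": 0,"jaw": 8},
    {"x": 0,"y": 0,"z": 0,"turn": 0,"jaw": 8},
  ],
)

```text
t: 8.13
tool_pos: [0.4334, 0.0914, 0.1314]
tool_rot: [-1.31, -1.064, 1.045]
contact_force: [1.1, -0.7, 0.4]
opening: 0.0798
```

Run:
```python
from h import *
st()
d=eyes.get_image("wrist"); cv2.imwrite("pics/w5.png",d["img"][:,:,::-1])
import pickle; pickle.dump(d,open("w5.pkl","wb"))
```

```text
t 8.13 pos [0.4334 0.0914 0.1314] F [ 1.1 -0.7  0.4] open 0.0798 q [ 0.04 -0.36  2.11  0.    1.37 -2.89] jawang 168.0 ydir [ 0.014  0.001 -1.   ]
```

View pics/w5.png

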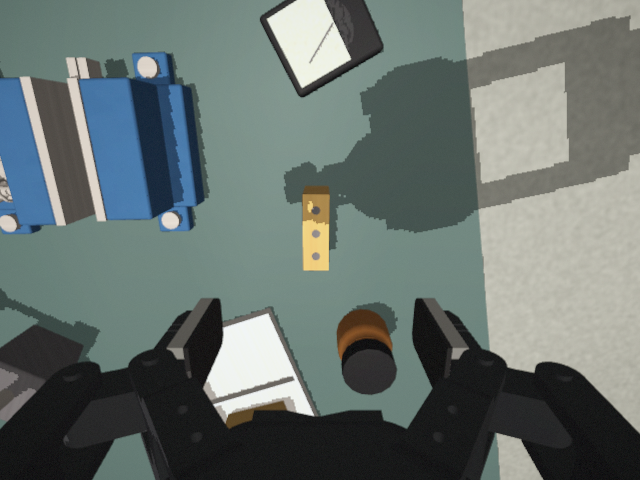

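Run:
```python
from h import *
import pickle; d=pickle.load(open("w5.pkl","rb"))
print(crop(d,(100,145),200,190,4,"w5z.png"))
```

```text
(0, 50)
```

View pics/w5z.png

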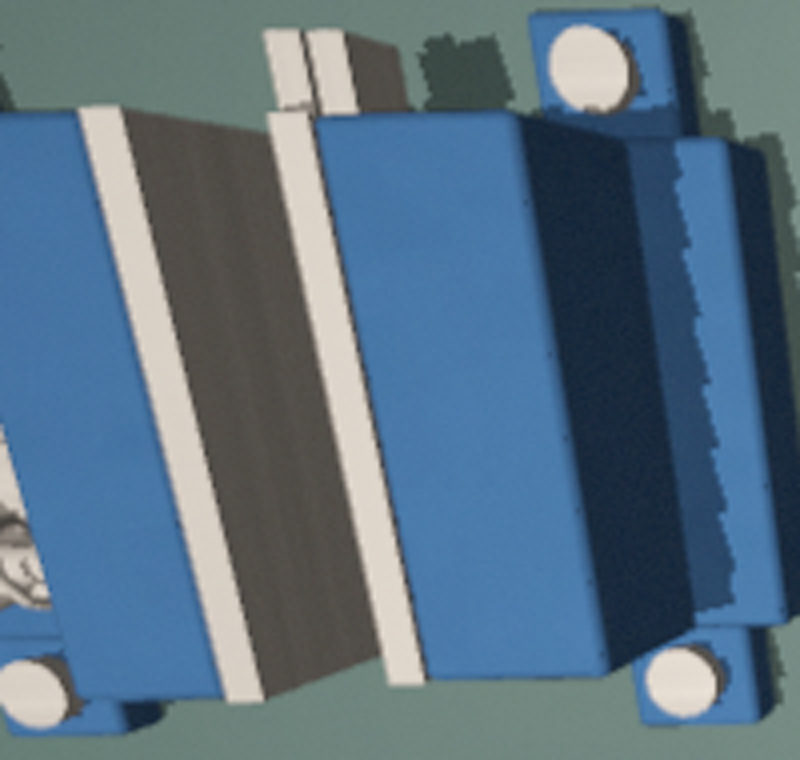

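Run:
```python
from h import *
import pickle; d=pickle.load(open("w5.pkl","rb"))
from scipy.optimize import least_squares
pts=[((268,113),(0,-45,62)),((388,685),(0,45,62)),((122,106),(15,-45,72)),((265,700),(15,45,72)),((512,113),(-38,-45,62)),((605,677),(-38,45,62))]
px=np.array([(a/4-.5,50+b/4-.5) for (a,b),_ in pts]); P=np.array([p for _,p in pts])/1000.
def W(v,p):
    c,s=np.cos(v[2]),np.sin(v[2]); return np.array([v[0]+c*p[0]-s*p[1],v[1]+s*p[0]+c*p[1],p[2]+(v[3] if len(v)>3 else 0)])
f=lambda v:np.concatenate([proj(d,W(v,p))-q for p,q in zip(P,px)])
for v0 in [[.57,0,-.2],[.57,0,-.2,0]]:
    r=least_squares(f,v0); print(r.x.round(4),np.degrees(r.x[2]),f(r.x).round(1))
v=r.x[:3] if 0 else least_squares(f,[.57,0,-.2]).x
np.save("vise.npy",v)
for n,c,w,h,s in [("top",(317,208),100,120,5),("scene",(337,280),110,100,6)]:
    e=eyes.get_image(n); crop(e,c,w,h,s,"chk_"+n+".png",[proj(e,W(v,p)) for p in P]+[proj(e,W(v,np.array(p)/1000.)) for p in [(135,45,58),(135,-45,58)]])
# bar in w5: hole positions at z .04
for q in [(316,210),(316,233.5),(316,256)]: print(atz(d,q,.04))
# seat
print("seat",W(v,np.array([.010,0,.038])))
```

```text
[ 0.5703  0.0019 -0.1921] -11.008172745088343 [-0.  -0.1  0.1  0.2 -0.8 -0.1 -1.   0.6  0.9 -1.4  0.9  1.5]
[ 0.5719  0.0017 -0.1909 -0.0026] -10.935726875114069 [ 0.1  0.6  0.1 -0.6 -0.2  0.6 -0.6 -0.3  0.3 -0.8  0.3  0.5]
[0.4318154  0.07428575 0.04      ]
[0.43559203 0.09192547 0.04      ]
[0.43935714 0.10951139 0.04      ]
seat [5.80117812e-01 3.48522617e-05 3.80000000e-02]
```

View pics/chk_top.png

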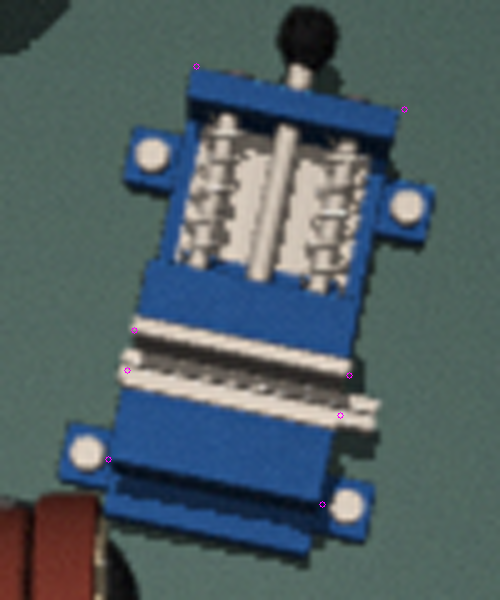

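View pics/chk_scene.png

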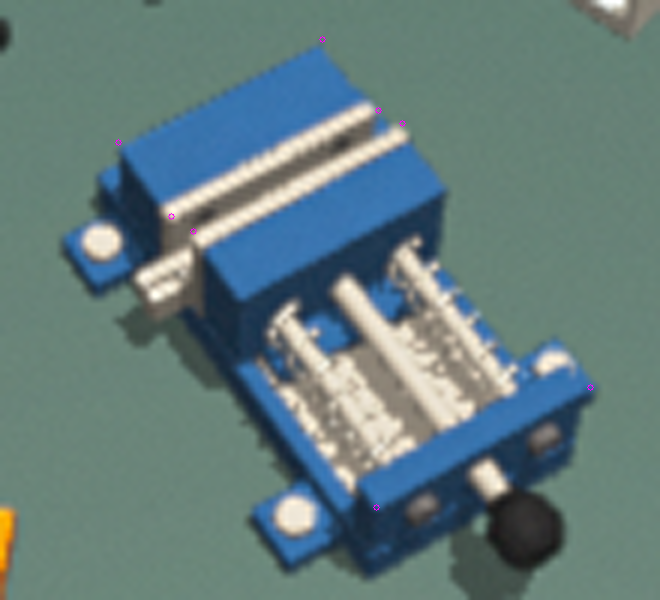

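Run:
```python
from h import *
import pickle; d=pickle.load(open("w5.pkl","rb"))
o,M=st()
d2=eyes.get_image("wrist"); pickle.dump(d2,open("w6.pkl","wb"))
for dd in (d,d2): 
    C=dd["cam_to_world"]; print((M.T@(C[:3,3]-o["tool_pos"])).round(4)); print((M.T@C[:3,:3]).round(3).tolist())
# tool frame cam
Tt=np.eye(4);Tt[:3,:3]=M;Tt[:3,3]=o["tool_pos"]
Tc=np.linalg.inv(Tt)@d2["cam_to_world"]
# w4: in tool frame
e=dict(d2); e["cam_to_world"]=Tc
O,_=ray(e,(319,315))
for q in [(319,276),(319,315),(319,350)]:
    O,v=ray(e,q); s=(-(.161-.1348)-O[1])/v[1]; print("w4 bar hole in tool frame",(O+s*v).round(4))
print("tcp px",proj(d2,o["tool_pos"]), "tip left/right", proj(d2,o["tool_pos"]+M@[0,-.01,.04]),proj(d2,o["tool_pos"]+M@[0,-.01,-.04]))
for q in [(316,210),(316,233.5),(316,256)]: print(atz(d2,q,.04))
m=cv2.absdiff(d["img"],d2["img"]).max(); print(m)
cv2.imwrite("pics/w6.png",d2["img"][:,:,::-1])
```

```text
t 8.28 pos [0.4285 0.0911 0.1232] F [-0.3  0.2 -0.5] open 0.0798 q [ 0.04 -0.35  2.12  0.    1.37 -2.89] jawang 168.0 ydir [ 0.001  0.    -1.   ]
[-0.0738 -0.1713 -0.0028]
[[-0.0, -0.955, -0.298], [0.012, 0.298, -0.955], [1.0, -0.004, 0.011]]
[-0.0745 -0.1634 -0.0002]
[[-0.0, -0.956, -0.295], [-0.001, 0.295, -0.956], [1.0, 0.0, -0.001]]
w4 bar hole in tool frame [-0.0155 -0.0262  0.0007]
w4 bar hole in tool frame [ 0.0029 -0.0262  0.0007]
w4 bar hole in tool frame [ 0.0206 -0.0262  0.0007]
tcp px [317.2828491  283.67745256] tip left/right [401.2693836  292.42799255] [233.30422814 292.49775945]
[0.42532733 0.07218457 0.04      ]
[0.42898142 0.08924446 0.04      ]
[0.43262263 0.10624422 0.04      ]
220
```

View pics/w6.png

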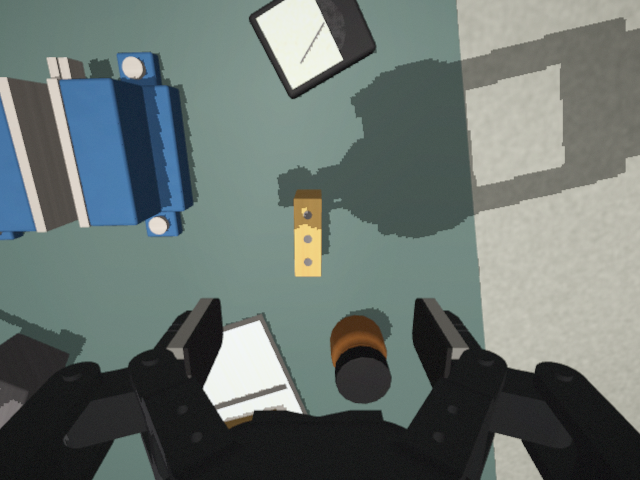

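Run:
```python
from h import *
import pickle
a=pickle.load(open("w6.pkl","rb"))
o,M=st()
d=eyes.get_image("wrist"); pickle.dump(d,open("w7.pkl","wb"))
print(cv2.absdiff(d["img"],a["img"]).mean(), np.abs(d["cam_to_world"]-a["cam_to_world"]).max())
print(crop(d,(95,145),190,190,4,"w7z.png"))
print(crop(d,(308,235),60,110,5,"w7b.png"))
st()
```

```text
t 8.33 pos [0.4277 0.0911 0.122 ] F [-1.   0.1  0.7] open 0.0797 q [ 0.04 -0.35  2.12  0.    1.37 -2.89] jawang 168.0 ydir [-0.002 -0.    -1.   ]
3.841755642361111 0.00234958184539682
(0, 50)
(278, 180)
t 8.38 pos [0.4272 0.0911 0.1213] F [-0.3 -0.3  0.1] open 0.0799 q [ 0.04 -0.35  2.12  0.    1.37 -2.89] jawang 168.0 ydir [-0.003 -0.    -1.   ]
```

View pics/w7z.png

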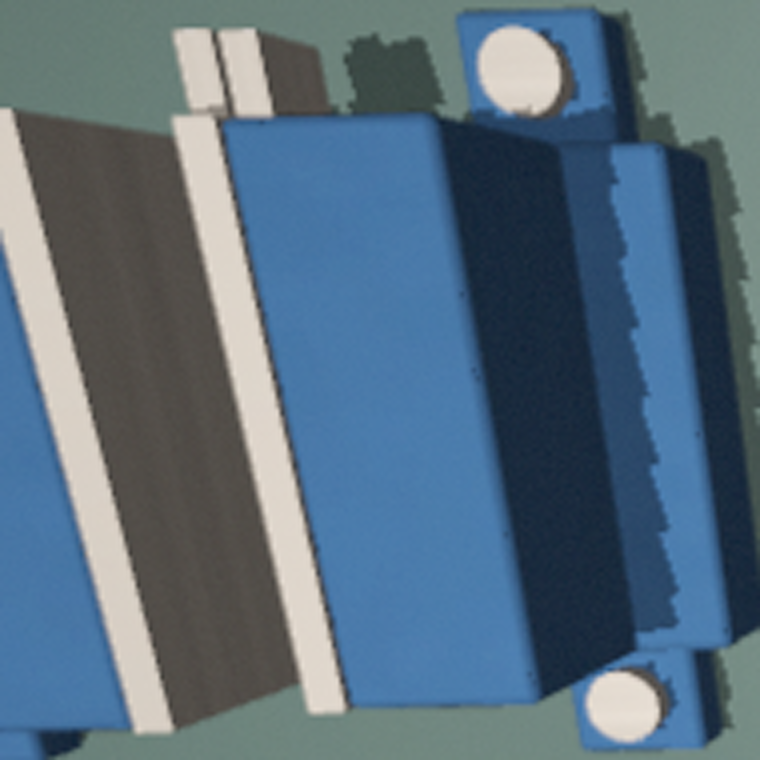

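View pics/w7b.png

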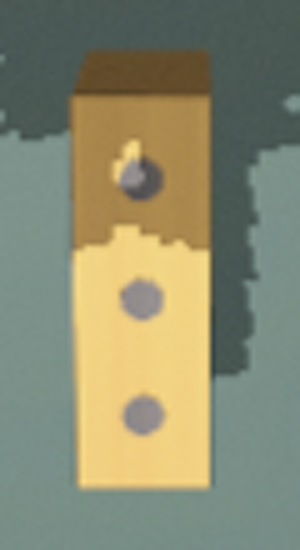

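```bash
cat >> h.py <<'E'
from scipy.optimize import least_squares
def W(v,p):
    c,s=np.cos(v[2]),np.sin(v[2]); return np.array([v[0]+c*p[0]-s*p[1],v[1]+s*p[0]+c*p[1],p[2]])
def fit(d,px,P,v0):
    f=lambda v:np.concatenate([proj(d,W(v,p))-q for p,q in zip(P,px)])
    r=least_squares(f,v0); return r.x,f(r.x)
E
python3 - <<'E'
from h import *
import pickle
d=pickle.load(open("w7.pkl","rb")); d5=pickle.load(open("w5.pkl","rb"))
P=np.array([(0,-45,62),(0,45,62),(15,-45,72),(15,45,72),(-38,-45,62),(-38,45,62)])/1000.
px=np.array([(173,115),(308,713),(16,109),(175,730),(432,113),(538,704)])/4-.5+[0,50]
v,e=fit(d,px,P,[.57,0,-.2]);print(v.round(4),np.degrees(v[2]),e.round(1))
bp=[(-30,-10),(30,-10),(-30,10),(30,10)]
Pb=np.array([(a,b,40) for a,b in bp])/1000.
# bar corners crop: top-left(72,95) top-right(211,95) bottom-left(78,487) bottom-right(211,487)
# image right = -x world approx, up=-y ; bar x axis along +y(78deg): top=-30 ; bar y axis = 168deg (-x) = image right
pb=np.array([(72,95),(78,487),(211,95),(211,487)])/5-.5+[278,180]
b,e=fit(d,pb,Pb,[.43,.09,1.36]);print(b.round(4),np.degrees(b[2]),e.round(1))
np.save("vise.npy",v); print("seat",W(v,np.array([.01,0,.038])))
E
```

```text
[ 0.5701  0.0019 -0.1916] -10.977841165697875 [ 0.1 -0.1  0.3  0.2 -1.2 -0.6 -0.7  0.7  0.8 -0.9  0.8  1.4]
[0.4358 0.0914 1.3589] 77.86008578178765 [-0.4 -0.3 -0.   0.3  0.4 -0.2  0.   0.3]
seat [ 5.79871106e-01 -7.35545983e-07  3.80000000e-02]
```

Run:
```python
from h import *
st()
d=eyes.get_image("wrist")
for b in ([.4358,.0914,1.3589],[.429,.091,1.36]):
    print([proj(d,W(b,np.array(p)/1000)).round(1) for p in [(-30,-10,40),(30,10,40)]])
crop(d,(308,245),60,110,5,"w8b.png",[proj(d,W([.4358,.0914,1.3589],np.array(p)/1000)) for p in [(-30,-10,40),(30,10,40),(-30,10,40),(30,-10,40)]])
s=eyes.get_image("scene")
pp=[proj(s,W([.4358,.0914,1.3589],np.array(p)/1000)) for p in [(-30,-10,40),(30,10,40),(-30,10,40),(30,-10,40)]]
crop(s,pp[0],100,75,7,"s8b.png",pp)
t=eyes.get_image("top")
pp=[proj(t,W([.4358,.0914,1.3589],np.array(p)/1000)) for p in [(-30,-10,40),(30,10,40),(-30,10,40),(30,-10,40)]]
crop(t,pp[0],100,75,7,"t8b.png",pp)
```

```text
t 8.38 pos [0.4272 0.0911 0.1213] F [-0.3 -0.3  0.1] open 0.0799 q [ 0.04 -0.35  2.12  0.    1.37 -2.89] jawang 168.0 ydir [-0.003 -0.    -1.   ]
[array([290.7, 198.6]), array([319. , 277.7])]
[array([300., 196.]), array([327.9, 275.4])]
```

View pics/w8b.png

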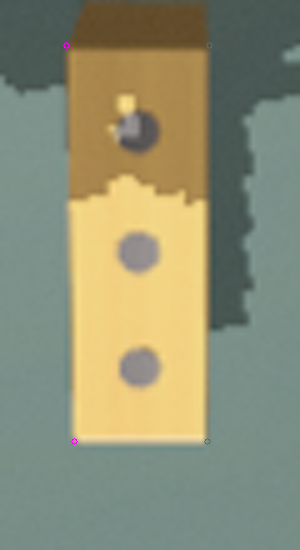

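View pics/s8b.png

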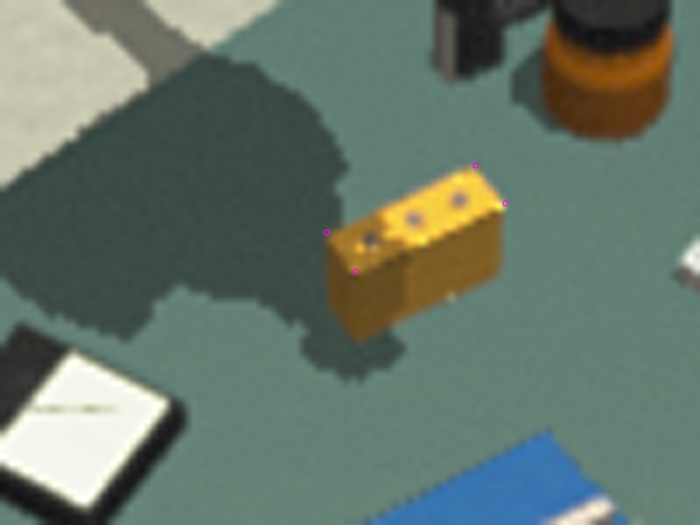

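View pics/t8b.png

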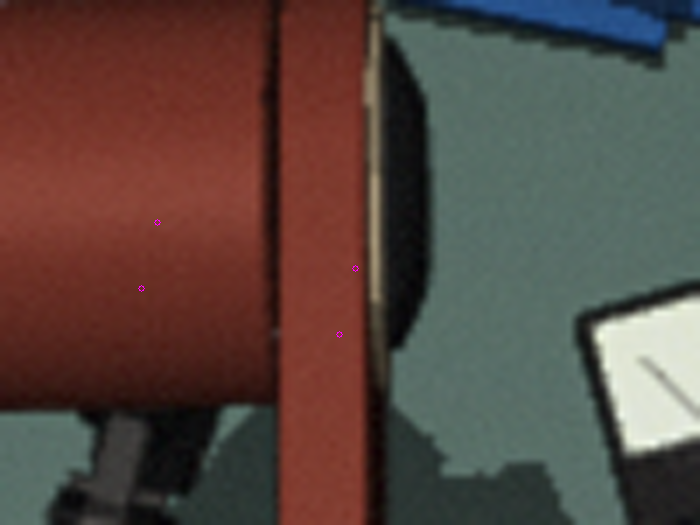

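Request:
play_rows(
  moves=[
    {"x": 0.4,"y": 0,"z": 0,"turn": -6,"jaw": 8.5},
    {"x": 0.3,"y": 0,"z": 0,"turn": -7,"jaw": 8.5},
    {"x": 0,"y": 0,"z": 0,"turn": -7,"jaw": 8.5},
    {"x": 0,"y": 0,"z": 0,"turn": -7,"jaw": 8.5},
    {"x": 0,"y": 0,"z": 0,"turn": -7,"jaw": 8.5},
    {"x": 0,"y": 0,"z": 0,"turn": -7,"jaw": 8.5},
    {"x": 0,"y": 0,"z": 0,"turn": -7,"jaw": 8.5},
    {"x": 0,"y": 0,"z": 0,"turn": -7,"jaw": 8.5},
  ],
)

```text
t: 9.2
tool_pos: [0.4348, 0.0911, 0.1217]
tool_rot: [-1.548, -0.308, 0.311]
contact_force: [-0.4, -0.9, 0.4]
opening: 0.0852
```

Request:
play_rows(
  moves=[
    {"x": 0,"y": 0,"z": 0,"turn": -7,"jaw": 8.5},
    {"x": 0,"y": 0,"z": 0,"turn": -7,"jaw": 8.5},
    {"x": 0,"y": 0,"z": 0,"turn": -7,"jaw": 8.5},
    {"x": 0,"y": 0,"z": 0,"turn": -7,"jaw": 8.5},
    {"x": 0,"y": 0,"z": 0,"turn": -7,"jaw": 8.5},
    {"x": 0,"y": 0,"z": 0,"turn": 0,"jaw": 8.5},
    {"x": 0,"y": 0,"z": 0,"turn": 0,"jaw": 8.5},
  ],
)

```text
t: 9.78
tool_pos: [0.435, 0.0911, 0.122]
tool_rot: [-1.565, 0.164, -0.161]
contact_force: [0.6, -1.0, -0.1]
opening: 0.0851
```

Run:
```python
from h import *
st()
d=eyes.get_image("wrist"); cv2.imwrite("pics/w9.png",d["img"][:,:,::-1])
o,M=st()
print([proj(d,W([.4358,.0914,1.3589],np.array(p)/1000)).round(1) for p in [(-30,0,40),(0,0,40),(30,0,40)]])
```

```text
t 9.78 pos [0.435  0.0911 0.122 ] F [ 0.6 -1.  -0.1] open 0.0851 q [ 0.04 -0.33  2.11  0.    1.37 -1.33] jawang 78.1 ydir [-0.002 -0.    -1.   ]
t 9.83 pos [0.4351 0.0911 0.1222] F [-0.1  0.4 -0. ] open 0.0852 q [ 0.04 -0.33  2.11  0.    1.37 -1.32] jawang 78.1 ydir [-0.001 -0.    -1.   ]
[array([275.7, 238.3]), array([317. , 238.5]), array([358.3, 238.7])]
```

View pics/w9.png

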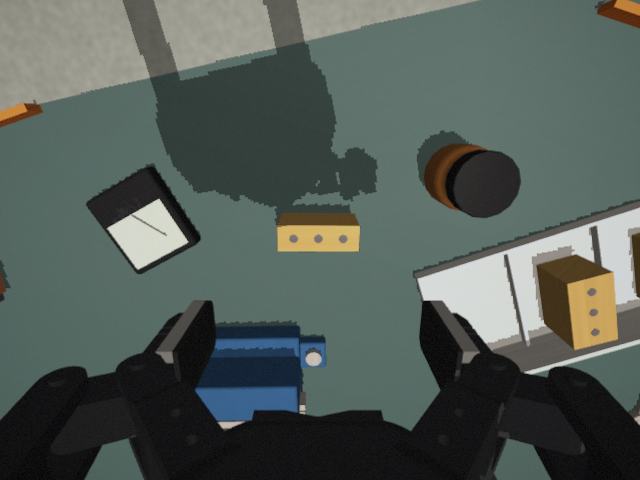

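Run:
```python
from h import *
o,M=st()
d=eyes.get_image("wrist")
for x in (-.011,.011):
  for y in (0,-.005,-.01,-.013,-.016,-.02,-.03,-.04):
    print(x,y,proj(d,o["tool_pos"]+M@[x,y,.0427]).round(0),proj(d,o["tool_pos"]+M@[x,y,-.0427]).round(0))
crop(d,(440,330),140,100,5,"w10.png");
```

```text
t 9.83 pos [0.4351 0.0911 0.1222] F [-0.1  0.4 -0. ] open 0.0852 q [ 0.04 -0.33  2.11  0.    1.37 -1.32] jawang 78.1 ydir [-0.001 -0.    -1.   ]
-0.011 0 [402. 265.] [229. 265.]
-0.011 -0.005 [404. 269.] [227. 268.]
-0.011 -0.01 [407. 273.] [224. 272.]
-0.011 -0.013 [408. 275.] [223. 275.]
-0.011 -0.016 [410. 278.] [221. 278.]
-0.011 -0.02 [412. 281.] [219. 281.]
-0.011 -0.03 [419. 291.] [212. 291.]
-0.011 -0.04 [426. 303.] [205. 303.]
0.011 0 [399. 305.] [233. 305.]
0.011 -0.005 [401. 309.] [230. 309.]
0.011 -0.01 [404. 314.] [228. 314.]
0.011 -0.013 [405. 318.] [226. 318.]
0.011 -0.016 [406. 321.] [225. 321.]
0.011 -0.02 [409. 325.] [223. 325.]
0.011 -0.03 [414. 338.] [217. 338.]
0.011 -0.04 [421. 352.] [210. 352.]
```

View pics/w10.png

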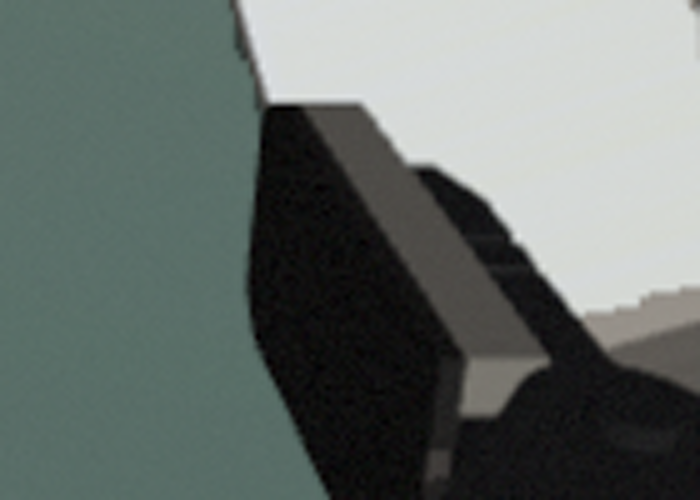

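Run:
```python
from h import *
o,M=st()
s=eyes.get_image("scene")
pp=[proj(s,o["tool_pos"]+M@[x,y,z]) for x in(-.011,.011) for y in (0,-.013,-.03) for z in (.0427,-.0427)]
crop(s,pp[0],110,80,7,"s11.png",pp)
```

```text
t 9.88 pos [0.4351 0.0911 0.1223] F [-0.2 -0.5  0.7] open 0.0846 q [ 0.04 -0.33  2.11 -0.    1.37 -1.32] jawang 78.1 ydir [-0.001 -0.    -1.   ]
```

View pics/s11.png

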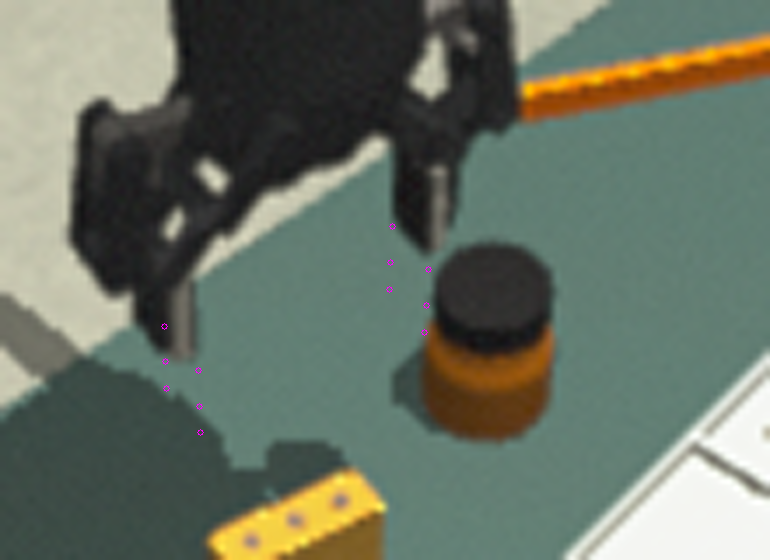

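Run:
```python
from h import *
s=eyes.get_image("scene")
c=np.array([.542,.2157,.0]); j=np.radians(102); jd=np.array([np.cos(j),np.sin(j),0]); w=np.array([-jd[1],jd[0],0])
for z in (.018,.025,.03,.04):
  for a in (-1,1): print(z,a,[((proj(s,c+[0,0,z]+jd*a*.01+w*.011*b)-[320,130]+.5)*4.5).round(0) for b in (-1,1)])
```

```text
0.018 -1 [array([290., 385.]), array([255., 367.])]
0.018 1 [array([309., 362.]), array([274., 344.])]
0.025 -1 [array([291., 377.]), array([257., 359.])]
0.025 1 [array([310., 354.]), array([276., 336.])]
0.03 -1 [array([292., 372.]), array([258., 353.])]
0.03 1 [array([311., 348.]), array([277., 330.])]
0.04 -1 [array([295., 360.]), array([259., 342.])]
0.04 1 [array([314., 337.]), array([279., 318.])]
```

Request:
play_rows(
  moves=[
    {"x": 0.1,"y": 0,"z": -2,"turn": 0,"jaw": 8.5},
    {"x": 0,"y": 0,"z": -3,"turn": 0,"jaw": 8.5},
    {"x": 0,"y": 0,"z": -2,"turn": 0,"jaw": 8.5},
    {"x": 0,"y": 0,"z": -1.5,"turn": 0,"jaw": 8.5},
    {"x": 0,"y": 0,"z": -1,"turn": 0,"jaw": 8.5},
    {"x": 0,"y": 0,"z": -0.5,"turn": 0,"jaw": 8.5},
    {"x": 0,"y": 0,"z": 0,"turn": 0,"jaw": 8.5},
  ],
)

```text
t: 10.57
tool_pos: [0.4358, 0.0911, 0.0219]
tool_rot: [-1.565, 0.166, -0.163]
contact_force: [0.5, -0.2, -0.8]
opening: 0.0851
```

Run:
```python
from h import *
o,M=st()
s=eyes.get_image("scene")
pp=[proj(s,o["tool_pos"]+M@[x,y,z]) for x in(-.011,.011) for y in (0,-.013,-.035) for z in (.0427,-.0427)]
crop(s,pp[0],110,80,7,"s12.png",pp)
d=eyes.get_image("wrist"); cv2.imwrite("pics/w12.png",d["img"][:,:,::-1])
```

```text
t 10.57 pos [0.4358 0.0911 0.0219] F [ 0.5 -0.2 -0.8] open 0.0851 q [ 0.04 -0.19  2.17 -0.    1.16 -1.32] jawang 78.0 ydir [-0.002 -0.    -1.   ]
```

View pics/s12.png

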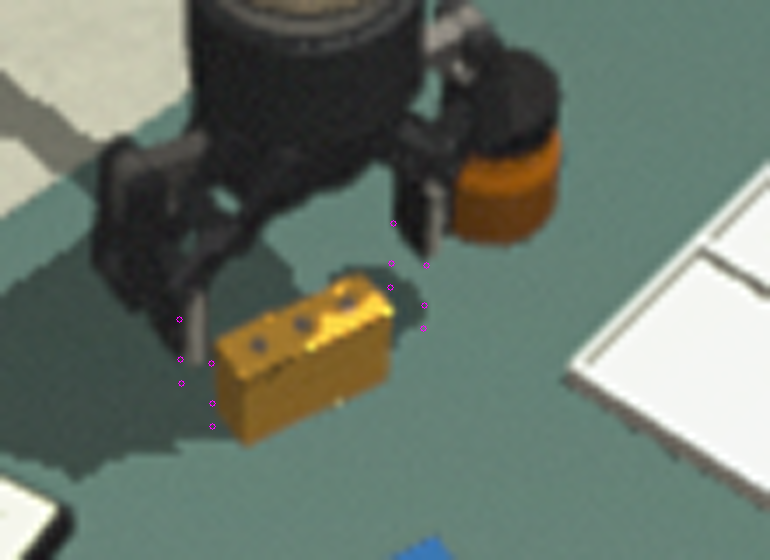

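View pics/w12.png

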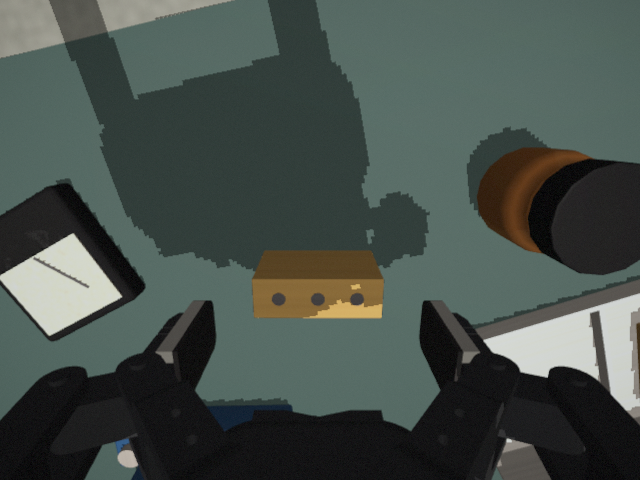

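Request:
play_rows(
  moves=[
    {"x": 0,"y": 0,"z": -0.5,"turn": 0,"jaw": 8.5},
    {"x": 0,"y": 0,"z": -0.5,"turn": 0,"jaw": 8.5},
    {"x": 0,"y": 0,"z": -0.5,"turn": 0,"jaw": 8.5},
    {"x": 0,"y": 0,"z": 0,"turn": 0,"jaw": 7.2},
    {"x": 0,"y": 0,"z": 0,"turn": 0,"jaw": 7.2},
    {"x": 0,"y": 0,"z": 0,"turn": 0,"jaw": 7.2},
  ],
)

```text
t: 11.17
tool_pos: [0.4364, 0.0911, 0.0078]
tool_rot: [-1.565, 0.165, -0.165]
contact_force: [-0.3, -0.7, 0.2]
opening: 0.0718
```

Run:
```python
from h import *
o,M=st()
s=eyes.get_image("scene")
pp=[proj(s,o["tool_pos"]+M@[x,y,z]) for x in(-.011,.011) for y in (0,-.013,-.030) for z in (.036,-.036)]
crop(s,pp[0],110,80,7,"s13.png",pp)
d=eyes.get_image("wrist"); cv2.imwrite("pics/w13.png",d["img"][:,:,::-1])
```

```text
t 11.17 pos [0.4364 0.0911 0.0078] F [-0.3 -0.7  0.2] open 0.0718 q [ 0.04 -0.16  2.18 -0.    1.12 -1.32] jawang 78.0 ydir [-0. -0. -1.]
```

View pics/s13.png

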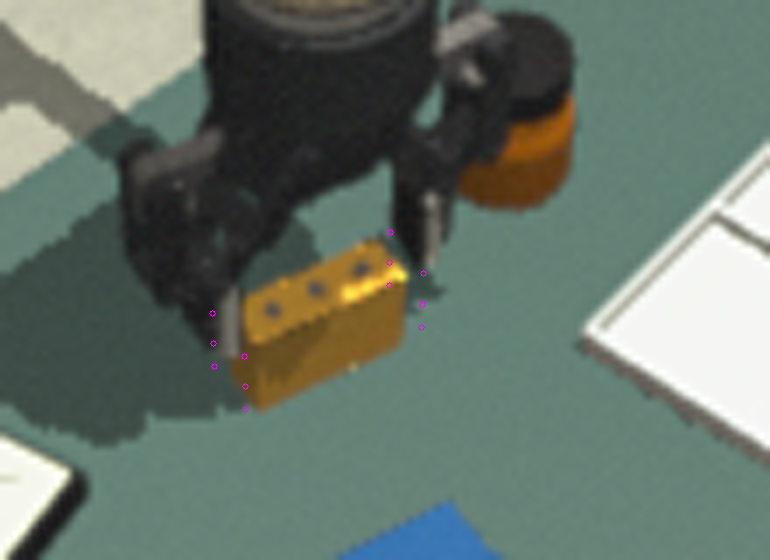

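View pics/w13.png

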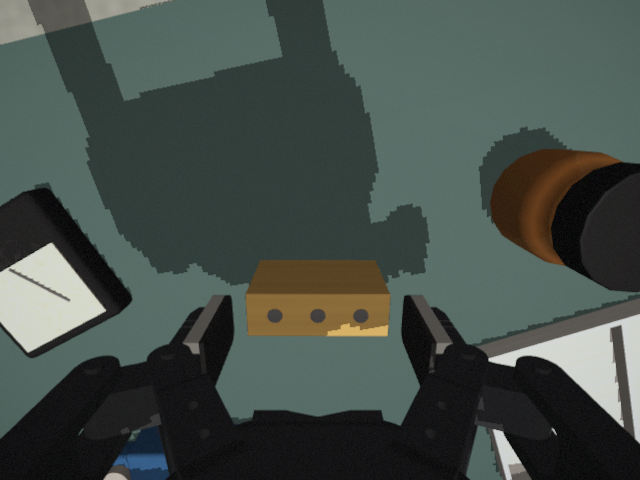

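Request:
play_rows(
  moves=[
    {"x": -0.05,"y": 0,"z": -0.4,"turn": 0,"jaw": 7.2},
    {"x": 0,"y": 0,"z": -0.4,"turn": 0,"jaw": 7.2},
    {"x": 0,"y": 0,"z": 0,"turn": 0,"jaw": 7.2},
    {"x": 0,"y": 0,"z": 0,"turn": 0,"jaw": 5},
    {"x": 0,"y": 0,"z": 0,"turn": 0,"jaw": 5},
    {"x": 0,"y": 0,"z": 0,"turn": 0,"jaw": 5},
    {"x": 0,"y": 0,"z": 0,"turn": 0,"jaw": 5},
  ],
  squeeze=40,
)

```text
t: 11.85
tool_pos: [0.4359, 0.0911, -0.0003]
tool_rot: [-1.564, 0.165, -0.165]
contact_force: [0.1, 0.7, -1.8]
opening: 0.059
```

Run:
```python
from h import *
o,M=st()
s=eyes.get_image("scene")
pp=[proj(s,o["tool_pos"]+M@[x,y,z]) for x in(-.011,.011) for y in (-.02,-.030) for z in (.030,-.030)]
crop(s,pp[0],90,70,8,"s14.png",pp)
d=eyes.get_image("wrist"); crop(d,(318,310),220,160,3.5,"w14.png")
```

```text
t 11.85 pos [ 4.359e-01  9.110e-02 -3.000e-04] F [ 0.1  0.7 -1.8] open 0.059 q [ 0.04 -0.15  2.18  0.    1.11 -1.32] jawang 78.0 ydir [ 0.  0. -1.]
```

View pics/s14.png

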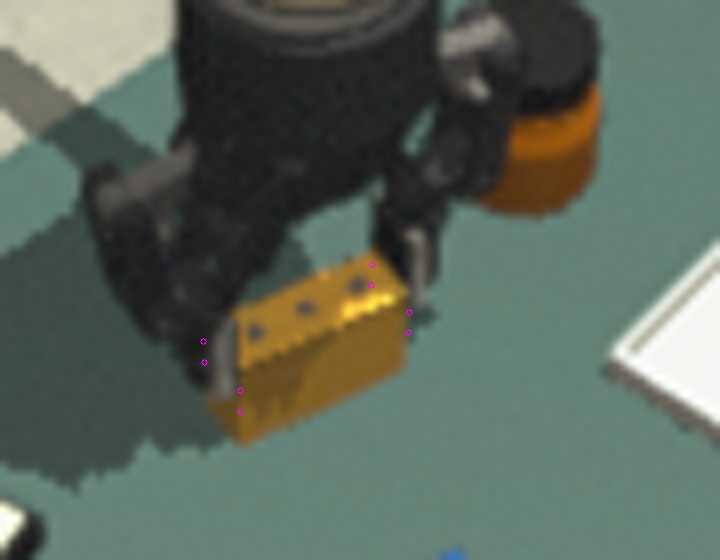

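View pics/w14.png

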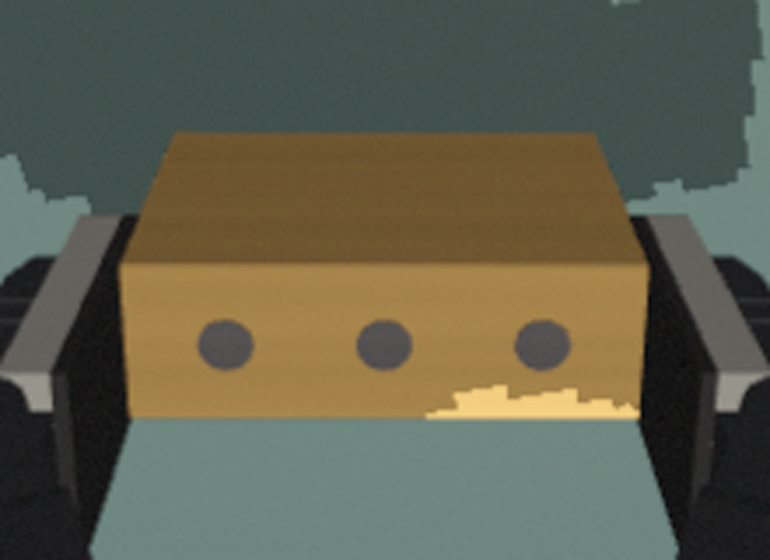

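Request:
play_rows(
  moves=[
    {"x": 0,"y": 0,"z": 0,"turn": 0,"jaw": 4},
    {"x": 0,"y": 0,"z": 0,"turn": 0,"jaw": 4},
    {"x": 0,"y": 0,"z": 1,"turn": 0,"jaw": 4},
    {"x": 0,"y": 0,"z": 2,"turn": 0,"jaw": 4},
    {"x": 0,"y": 0,"z": 3,"turn": 0,"jaw": 4},
    {"x": 0,"y": 0,"z": 3,"turn": 0,"jaw": 4},
    {"x": 0,"y": 0,"z": 2,"turn": 0,"jaw": 4},
    {"x": 0,"y": 0,"z": 1,"turn": 0,"jaw": 4},
  ],
  squeeze=120,
)

```text
t: 12.62
tool_pos: [0.437, 0.0911, 0.1229]
tool_rot: [-1.564, 0.162, -0.168]
contact_force: [0.0, -0.0, -3.9]
opening: 0.0566
```

Request:
play_rows(
  moves=[
    {"x": 1.5,"y": -1,"z": 0,"turn": 1,"jaw": 4},
    {"x": 2.5,"y": -1.7,"z": 0,"turn": 0,"jaw": 4},
    {"x": 3,"y": -2.0,"z": 0,"turn": 0,"jaw": 4},
    {"x": 3,"y": -2.0,"z": 0,"turn": 0,"jaw": 4},
    {"x": 2,"y": -1.4,"z": 0,"turn": 0,"jaw": 4},
    {"x": 1.1,"y": -0.8,"z": 0,"turn": 0,"jaw": 4},
    {"x": 0,"y": 0,"z": 0,"turn": 0,"jaw": 4},
    {"x": 0,"y": 0,"z": 0,"turn": 0,"jaw": 4},
  ],
)

```text
t: 13.28
tool_pos: [0.5657, 0.002, 0.1179]
tool_rot: [-1.565, 0.155, -0.149]
contact_force: [-0.2, 1.0, -4.4]
opening: 0.057
```

Run:
```python
from h import *
import pickle
o,M=st()
d=eyes.get_image("wrist"); cv2.imwrite("pics/w15.png",d["img"][:,:,::-1]); pickle.dump((d,o),open("w15.pkl","wb"))
s=eyes.get_image("scene"); crop(s,(330,245),110,90,7,"s15.png")
```

```text
t 13.28 pos [0.5657 0.002  0.1179] F [-0.2  1.  -4.4] open 0.057 q [-0.13 -0.01  1.83  0.    1.32 -1.51] jawang 78.9 ydir [-0.004  0.001 -1.   ]
```

View pics/w15.png

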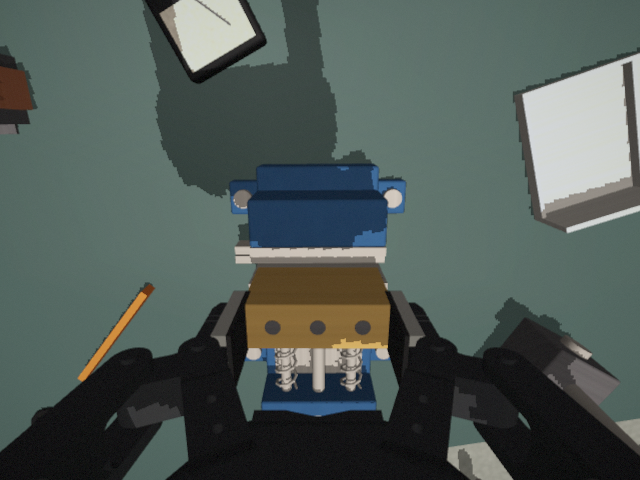

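View pics/s15.png

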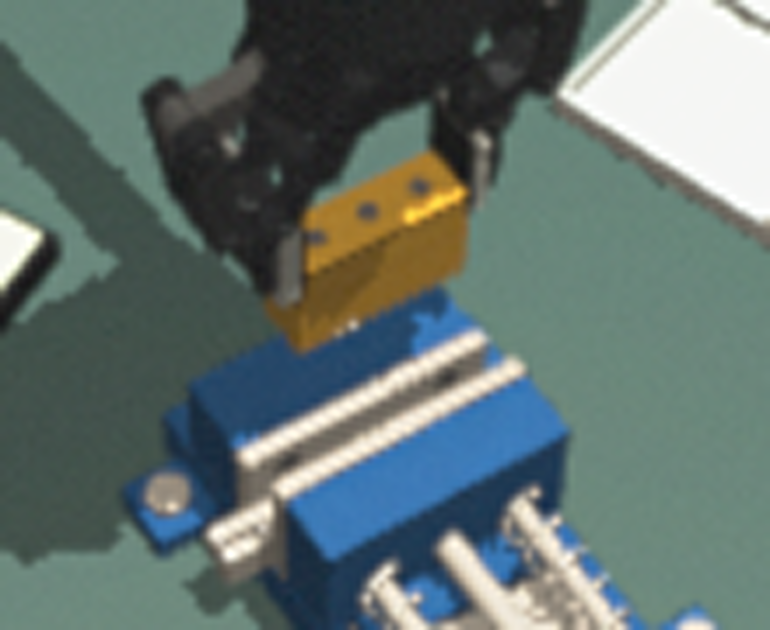

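Request:
play_rows(
  moves=[
    {"x": 0,"y": 0,"z": -1.2,"turn": 0,"jaw": 4},
    {"x": 0,"y": 0,"z": -1.5,"turn": 0,"jaw": 4},
    {"x": 0,"y": 0,"z": -1.2,"turn": 0,"jaw": 4},
    {"x": 0,"y": 0,"z": -0.8,"turn": 0,"jaw": 4},
    {"x": 0,"y": 0,"z": -0.4,"turn": 0,"jaw": 4},
    {"x": 0,"y": 0,"z": 0,"turn": 0,"jaw": 4},
    {"x": 0,"y": 0,"z": 0,"turn": 0,"jaw": 4},
    {"x": 0,"y": 0,"z": 0,"turn": 0,"jaw": 4},
  ],
)

```text
t: 14.05
tool_pos: [0.5676, 0.0021, 0.0697]
tool_rot: [-1.566, 0.15, -0.152]
contact_force: [0.2, 0.3, -4.4]
opening: 0.0569
```

Run:
```python
from h import *
o,M=st()
v=np.load("vise.npy"); c,s_=np.cos(v[2]),np.sin(v[2]); dd=o["tool_pos"][:2]-v[:2]; print("vise xy",c*dd[0]+s_*dd[1],-s_*dd[0]+c*dd[1], "vx dir",c,s_)
s=eyes.get_image("scene"); crop(s,(330,255),110,80,7,"s16.png")
d=eyes.get_image("wrist"); crop(d,(318,290),220,160,3.5,"w16.png")
```

```text
t 14.05 pos [0.5676 0.0021 0.0697] F [ 0.2  0.3 -4.4] open 0.0569 q [-0.13  0.04  1.87 -0.    1.23 -1.51] jawang 79.0 ydir [ 0.002 -0.    -1.   ]
vise xy -0.0024341897973326264 -0.00030434808485778526 vx dir 0.9817009043859823 -0.19042934208714904
```

View pics/s16.png

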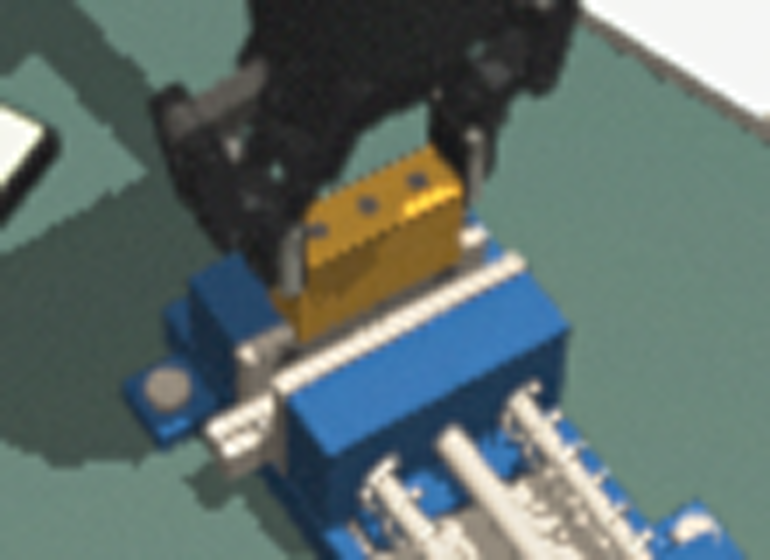

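View pics/w16.png

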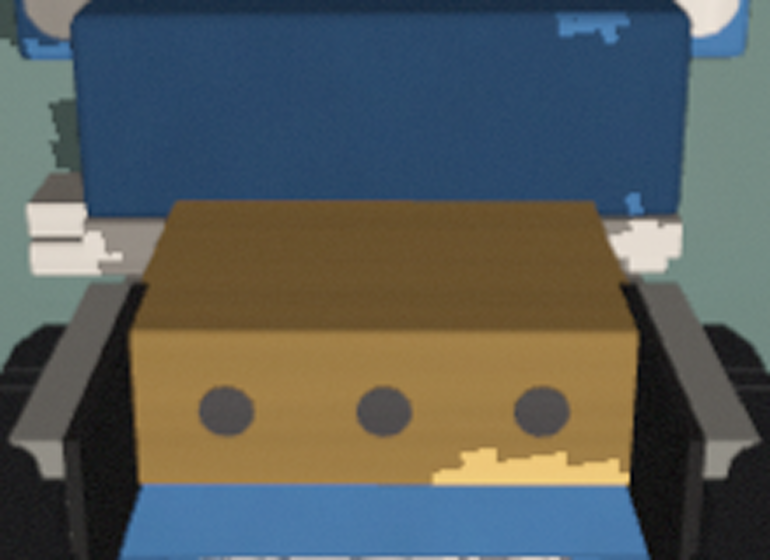

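Request:
play_rows(
  moves=[
    {"x": 0,"y": 0,"z": -0.2,"turn": 0,"jaw": 4},
    {"x": 0,"y": 0,"z": -0.2,"turn": 0,"jaw": 4},
    {"x": 0,"y": 0,"z": 0,"turn": 0,"jaw": 4},
    {"x": 0.2,"y": -0.04,"z": 0,"turn": 0,"jaw": 4},
    {"x": 0.2,"y": -0.04,"z": 0,"turn": 0,"jaw": 4},
    {"x": 0.2,"y": -0.04,"z": 0,"turn": 0,"jaw": 4},
    {"x": 0.1,"y": -0.02,"z": 0,"turn": 0,"jaw": 4},
    {"x": 0,"y": 0,"z": 0,"turn": 0,"jaw": 4},
  ],
)

```text
t: 14.82
tool_pos: [0.5744, 0.0006, 0.0649]
tool_rot: [-1.566, 0.151, -0.152]
contact_force: [0.3, 0.2, -5.3]
opening: 0.0569
```

Request:
play_rows(
  moves=[
    {"x": 0.1,"y": -0.02,"z": 0,"turn": 0,"jaw": 4},
    {"x": 0.1,"y": -0.02,"z": 0,"turn": 0,"jaw": 4},
    {"x": 0.1,"y": -0.02,"z": 0,"turn": 0,"jaw": 4},
    {"x": 0.1,"y": -0.02,"z": 0,"turn": 0,"jaw": 4},
    {"x": 0.1,"y": -0.02,"z": 0,"turn": 0,"jaw": 4},
    {"x": 0,"y": 0,"z": 0,"turn": 0,"jaw": 4},
    {"x": 0,"y": 0,"z": 0,"turn": 0,"jaw": 4},
  ],
)

```text
t: 15.4
tool_pos: [0.5759, 0.0003, 0.0637]
tool_rot: [-1.565, 0.157, -0.144]
contact_force: [-8.7, 1.4, -0.7]
opening: 0.0572
```

```bash
cat >> h.py <<'E'
def vx(o):
    v=np.load("vise.npy"); c,s_=np.cos(v[2]),np.sin(v[2]); dd=o["tool_pos"][:2]-v[:2]; print("vise xy",round(c*dd[0]+s_*dd[1],4),round(-s_*dd[0]+c*dd[1],4))
E
python3 - <<'E'
from h import *
o,M=st(); vx(o)
s=eyes.get_image("scene"); crop(s,(330,255),110,80,7,"s17.png")
d=eyes.get_image("wrist"); crop(d,(318,290),220,160,3.5,"w17.png")
E
```

```text
t 15.4 pos [5.759e-01 3.000e-04 6.370e-02] F [-8.7  1.4 -0.7] open 0.0572 q [-0.13  0.08  1.84  0.    1.23 -1.51] jawang 79.0 ydir [-0.008  0.001 -1.   ]
vise xy 0.0061 -0.0004
```

View pics/s17.png

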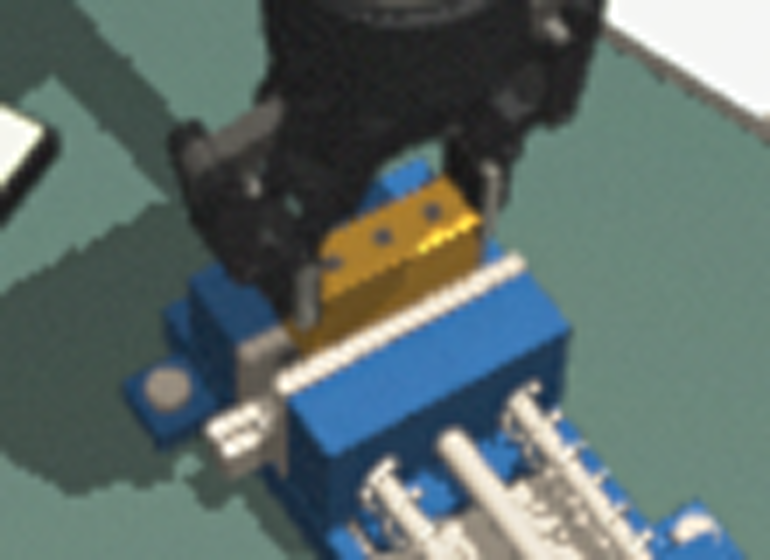

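View pics/w17.png

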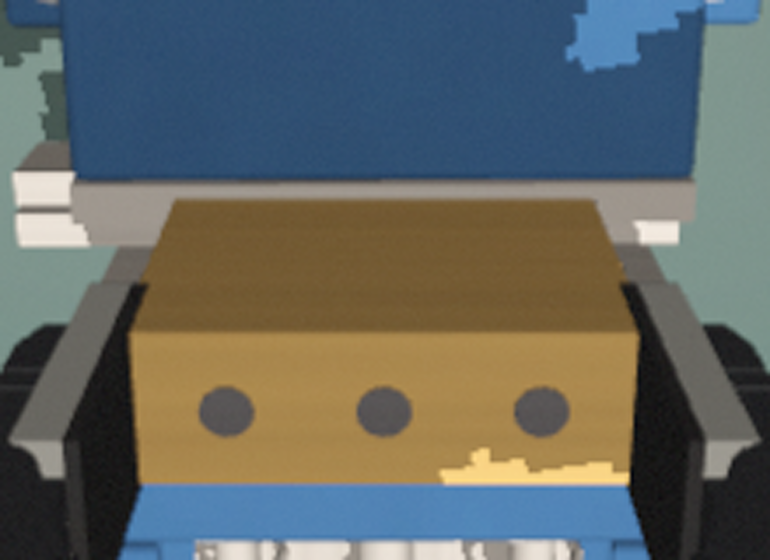

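Request:
play_rows(
  moves=[
    {"x": 0,"y": 0,"z": 0.1,"turn": 0,"jaw": 4},
    {"x": 0,"y": 0,"z": 0.1,"turn": 0,"jaw": 4},
    {"x": 0.1,"y": -0.02,"z": 0,"turn": 0,"jaw": 4},
    {"x": 0.1,"y": -0.02,"z": 0,"turn": 0,"jaw": 4},
    {"x": 0.1,"y": -0.02,"z": 0,"turn": 0,"jaw": 4},
    {"x": 0.1,"y": -0.02,"z": 0,"turn": 0,"jaw": 4},
    {"x": 0,"y": 0,"z": 0,"turn": 0,"jaw": 4},
    {"x": 0,"y": 0,"z": 0,"turn": 0,"jaw": 4},
  ],
)

```text
t: 16.17
tool_pos: [0.5787, -0.0002, 0.0645]
tool_rot: [-1.565, 0.159, -0.142]
contact_force: [-8.9, 2.2, -3.0]
opening: 0.0569
```

Run:
```python
from h import *
o,M=st(); vx(o)
d=eyes.get_image("wrist"); crop(d,(318,290),220,160,3.5,"w18.png")
```

```text
t 16.17 pos [ 5.787e-01 -2.000e-04  6.450e-02] F [-8.9  2.2 -3. ] open 0.0569 q [-0.13  0.08  1.83  0.    1.23 -1.51] jawang 79.0 ydir [-0.011  0.002 -1.   ]
vise xy 0.0089 -0.0004
```

View pics/w18.png

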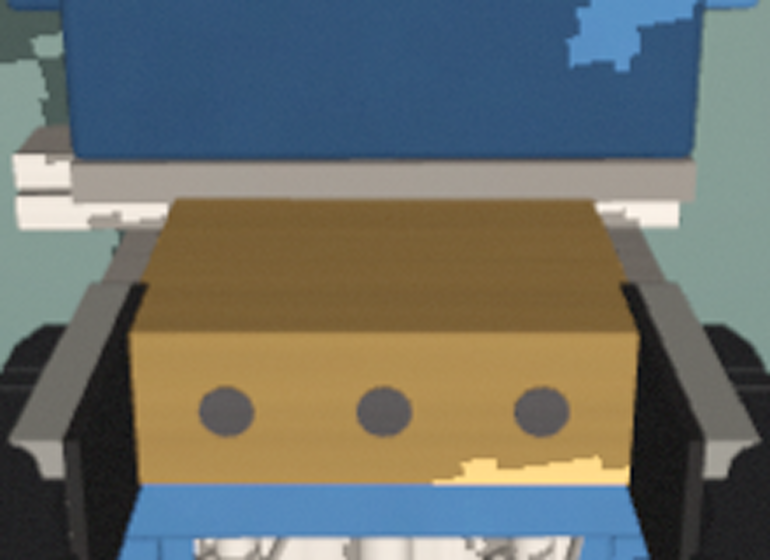

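Request:
play_rows(
  moves=[
    {"x": 0.1,"y": -0.02,"z": 0,"turn": 0,"jaw": 4},
    {"x": 0.1,"y": -0.02,"z": 0,"turn": 0,"jaw": 4},
    {"x": 0.1,"y": -0.02,"z": 0,"turn": 0,"jaw": 4},
    {"x": 0,"y": 0,"z": 0,"turn": 0,"jaw": 4},
    {"x": 0,"y": 0,"z": 0,"turn": 0,"jaw": 4},
  ],
)

```text
t: 16.63
tool_pos: [0.5815, -0.0008, 0.0645]
tool_rot: [-1.565, 0.16, -0.142]
contact_force: [-10.6, 2.5, -2.7]
opening: 0.0566
```

Run:
```python
from h import *
o,M=st(); vx(o)
d=eyes.get_image("wrist"); crop(d,(318,290),220,160,3.5,"w19.png")
```

```text
t 16.63 pos [ 0.5815 -0.0008  0.0645] F [-10.6   2.5  -2.7] open 0.0566 q [-0.13  0.09  1.83  0.    1.24 -1.51] jawang 79.0 ydir [-0.011  0.002 -1.   ]
vise xy 0.0117 -0.0005
```

View pics/w19.png

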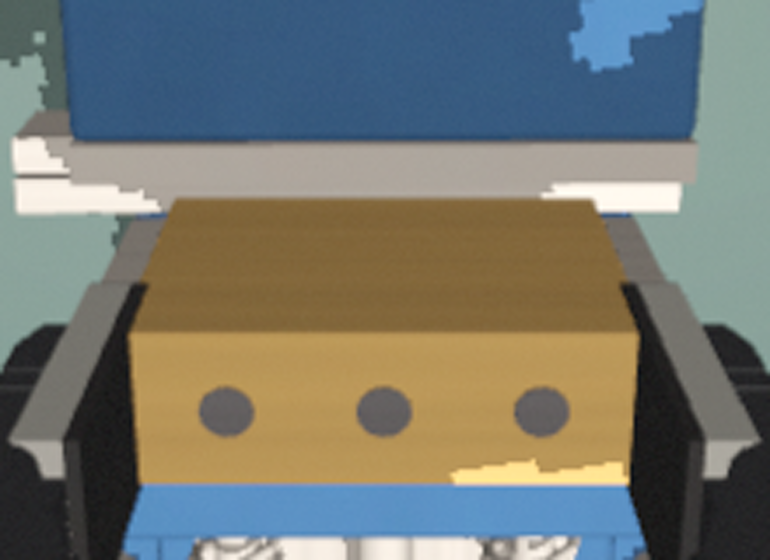

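Request:
play_rows(
  moves=[
    {"x": 0,"y": 0,"z": -0.2,"turn": 0,"jaw": 4},
    {"x": 0,"y": 0,"z": -0.2,"turn": 0,"jaw": 4},
    {"x": 0,"y": 0,"z": -0.2,"turn": 0,"jaw": 4},
    {"x": 0,"y": 0,"z": -0.2,"turn": 0,"jaw": 4},
    {"x": 0,"y": 0,"z": 0,"turn": 0,"jaw": 4},
  ],
)

```text
t: 17.1
tool_pos: [0.5819, -0.0007, 0.0569]
tool_rot: [-1.565, 0.159, -0.142]
contact_force: [-9.6, 2.3, -1.8]
opening: 0.057
```

Run:
```python
from h import *
o,M=st(); vx(o)
d=eyes.get_image("wrist"); crop(d,(318,290),220,160,3.5,"w20.png")
```

```text
t 17.1 pos [ 0.5819 -0.0007  0.0569] F [-9.6  2.3 -1.8] open 0.057 q [-0.13  0.1   1.83  0.    1.22 -1.51] jawang 79.0 ydir [-0.01   0.002 -1.   ]
vise xy 0.0121 -0.0003
```

View pics/w20.png

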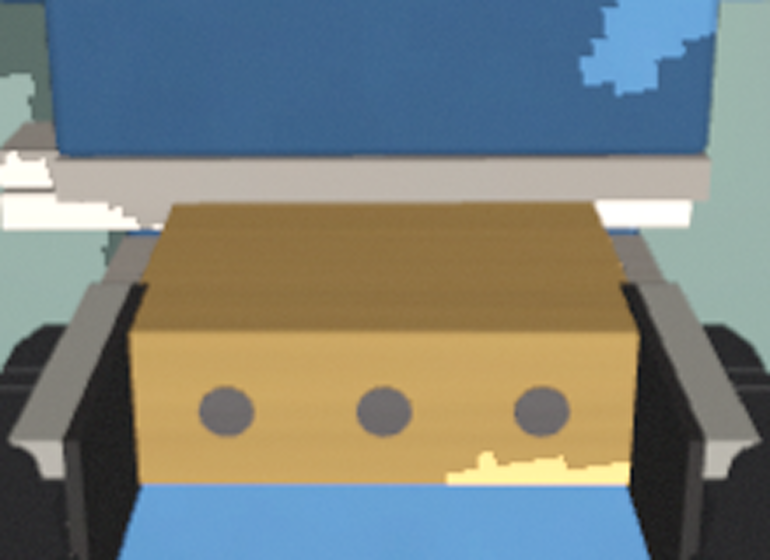

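Request:
play_rows(
  moves=[
    {"x": 0,"y": 0,"z": -0.2,"turn": 0,"jaw": 4},
    {"x": 0,"y": 0,"z": -0.2,"turn": 0,"jaw": 4},
    {"x": 0,"y": 0,"z": -0.2,"turn": 0,"jaw": 4},
    {"x": 0,"y": 0,"z": -0.15,"turn": 0,"jaw": 4},
    {"x": 0,"y": 0,"z": 0,"turn": 0,"jaw": 4},
    {"x": 0,"y": 0,"z": 0,"turn": 0,"jaw": 4},
  ],
)

```text
t: 17.65
tool_pos: [0.5819, -0.0007, 0.0495]
tool_rot: [-1.565, 0.159, -0.143]
contact_force: [-10.1, 1.4, -1.5]
opening: 0.057
```

Run:
```python
from h import *
o,M=st(); vx(o)
d=eyes.get_image("wrist"); crop(d,(318,290),220,160,3.5,"w21.png")
s=eyes.get_image("scene"); crop(s,(330,255),110,80,7,"s21.png")
```

```text
t 17.65 pos [ 0.5819 -0.0007  0.0495] F [-10.1   1.4  -1.5] open 0.057 q [-0.13  0.11  1.83  0.    1.21 -1.51] jawang 79.0 ydir [-0.01   0.002 -1.   ]
vise xy 0.0121 -0.0003
```

View pics/w21.png

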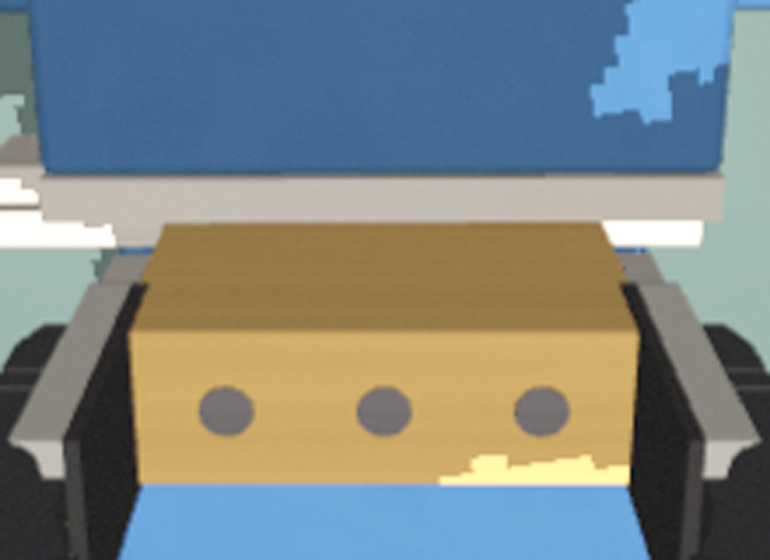

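View pics/s21.png

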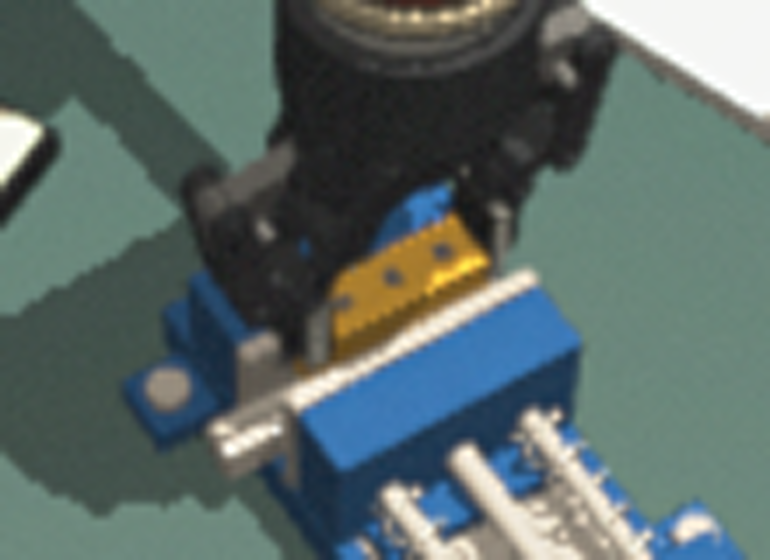

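Request:
play_rows(
  moves=[
    {"x": -0.1,"y": 0.02,"z": -0.05,"turn": 0,"jaw": 4},
    {"x": -0.1,"y": 0.02,"z": -0.05,"turn": 0,"jaw": 4},
    {"x": -0.1,"y": 0.02,"z": 0,"turn": 0,"jaw": 4},
    {"x": 0,"y": 0,"z": 0,"turn": 0,"jaw": 4},
  ],
)

```text
t: 18.08
tool_pos: [0.5803, -0.0004, 0.049]
tool_rot: [-1.565, 0.155, -0.145]
contact_force: [-5.9, 1.7, -3.1]
opening: 0.0568
```

Request:
play_rows(
  moves=[
    {"x": -0.1,"y": 0.02,"z": 0,"turn": 0,"jaw": 4},
    {"x": -0.1,"y": 0.02,"z": 0,"turn": 0,"jaw": 4},
    {"x": 0,"y": 0,"z": 0,"turn": 0,"jaw": 4},
  ],
)

```text
t: 18.33
tool_pos: [0.5802, -0.0004, 0.0491]
tool_rot: [-1.565, 0.151, -0.15]
contact_force: [0.4, 1.5, -10.6]
opening: 0.057
```

Request:
play_rows(
  moves=[
    {"x": 0,"y": 0,"z": -0.1,"turn": 0,"jaw": 4},
    {"x": 0,"y": 0,"z": -0.1,"turn": 0,"jaw": 4},
    {"x": 0,"y": 0,"z": 0,"turn": 0,"jaw": 4},
    {"x": 0,"y": 0,"z": 0,"turn": 0,"jaw": 4},
  ],
)

```text
t: 18.67
tool_pos: [0.5803, -0.0004, 0.0489]
tool_rot: [-1.565, 0.153, -0.15]
contact_force: [-6.2, 2.0, -1.1]
opening: 0.0568
```

Request:
play_rows(
  moves=[
    {"x": -0.1,"y": 0.02,"z": -0.05,"turn": 0,"jaw": 4},
    {"x": -0.1,"y": 0.02,"z": -0.05,"turn": 0,"jaw": 4},
    {"x": 0,"y": 0,"z": 0,"turn": 0,"jaw": 4},
    {"x": 0,"y": 0,"z": 0,"turn": 0,"jaw": 4},
  ],
)

```text
t: 19.0
tool_pos: [0.5803, -0.0004, 0.0489]
tool_rot: [-1.565, 0.149, -0.154]
contact_force: [-2.0, 1.9, 1.8]
opening: 0.0569
```

Request:
play_rows(
  moves=[
    {"x": 0,"y": 0,"z": 0,"turn": 0,"jaw": 6.2},
    {"x": 0,"y": 0,"z": 0,"turn": 0,"jaw": 6.5},
    {"x": 0,"y": 0,"z": 0,"turn": 0,"jaw": 7},
    {"x": 0,"y": 0,"z": 0,"turn": 0,"jaw": 7.8},
    {"x": 0,"y": 0,"z": 0,"turn": 0,"jaw": 8.2},
    {"x": 0,"y": 0,"z": 0.5,"turn": 0,"jaw": 8.2},
    {"x": 0,"y": 0,"z": 1,"turn": 0,"jaw": 8.2},
    {"x": 0,"y": 0,"z": 2,"turn": 0,"jaw": 8.2},
  ],
)

```text
t: 19.67
tool_pos: [0.5771, -0.0001, 0.0808]
tool_rot: [-1.565, 0.155, -0.148]
contact_force: [0.2, -0.5, -0.5]
opening: 0.0821
```

Request:
play_rows(
  moves=[
    {"x": 0,"y": 0,"z": 3,"turn": 0,"jaw": 8.2},
    {"x": 0,"y": 0,"z": 3,"turn": 0,"jaw": 8.2},
    {"x": 0,"y": 0,"z": 2.5,"turn": 0,"jaw": 8.2},
    {"x": 0,"y": 0,"z": 2,"turn": 0,"jaw": 8.2},
    {"x": 0,"y": 0,"z": 1,"turn": 0,"jaw": 8.2},
  ],
)

```text
t: 20.08
tool_pos: [0.5808, -0.0005, 0.2025]
tool_rot: [-1.566, 0.146, -0.157]
contact_force: [0.4, 0.1, -0.2]
opening: 0.0821
```

Run:
```python
from h import *
o,M=st(); vx(o)
d=eyes.get_image("wrist"); cv2.imwrite("pics/w22.png",d["img"][:,:,::-1])
s=eyes.get_image("scene"); crop(s,(335,265),110,90,7,"s22.png")
t=eyes.get_image("top")
r=pinpoint("top","mallet"); print([ (e["point"],e["score"]) for e in r[:3]])
crop(t,(480,240),80,110,6,"t22.png")
crop(s,(195,355),110,90,7,"s22m.png")
```

```text
t 20.08 pos [ 5.808e-01 -5.000e-04  2.025e-01] F [ 0.4  0.1 -0.2] open 0.0821 q [-0.13 -0.05  1.73 -0.    1.46 -1.51] jawang 79.0 ydir [ 0.007 -0.001 -1.   ]
vise xy 0.011 -0.0003
[([472.6, 267.9], 0.81)]
```

View pics/w22.png

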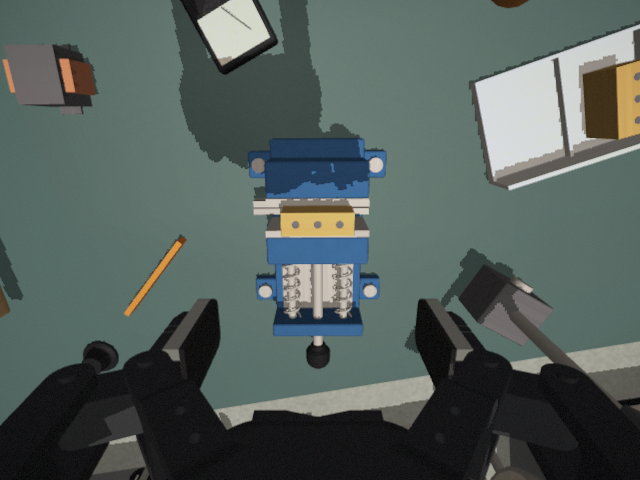

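View pics/s22.png

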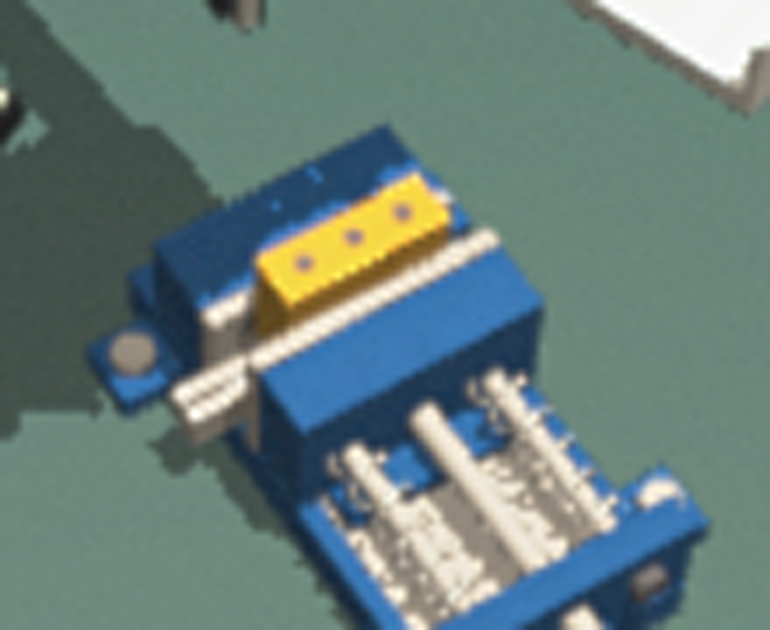

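View pics/t22.png

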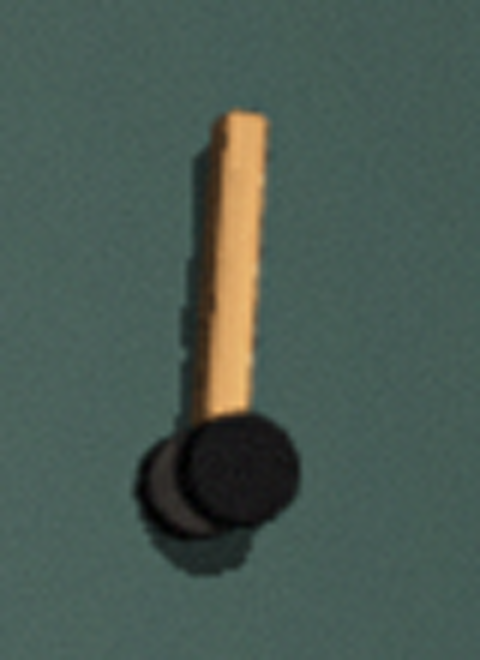

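View pics/s22m.png

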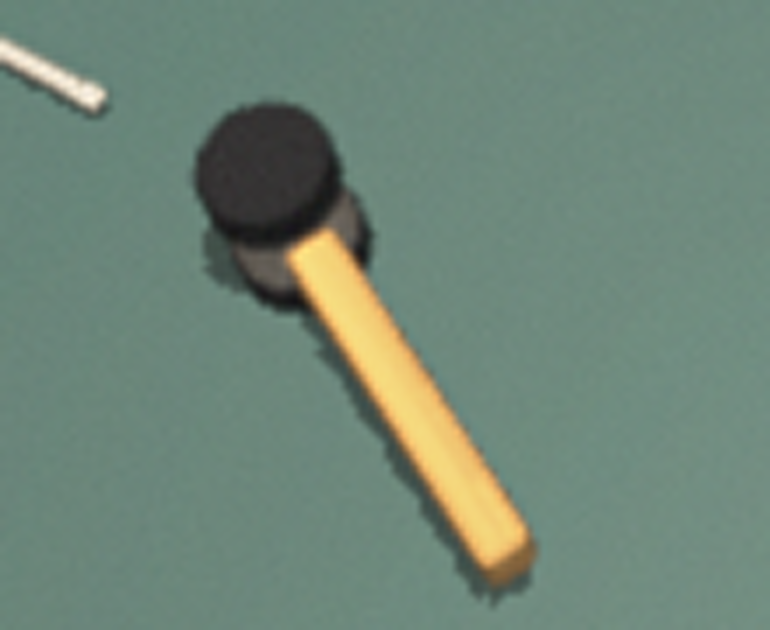

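Run:
```python
from h import *
t=eyes.get_image("top"); s=eyes.get_image("scene")
T=lambda a,b:(440+a/6-.5,185+b/6-.5); S=lambda a,b:(140+a/7-.5,310+b/7-.5)
print("head top",atz(t,T(239,469),.064),atz(s,S(265,168),.064))
print("h end top L/R",atz(t,T(218,116),.043),atz(t,T(267,118),.043))
print("scene end",atz(s,S(480,570),.043),atz(s,S(527,533),.043), "near head",atz(s,S(310,245),.043))
print("top handle near head", atz(t,T(232,412),.043))
```

```text
head top [ 0.49930509 -0.34113332  0.064     ] [ 0.50235883 -0.34586552  0.064     ]
h end top L/R [ 0.6284427 -0.3448846  0.043    ] [ 0.62804677 -0.36250279  0.043     ]
scene end [ 0.6301151  -0.36698765  0.043     ] [ 0.63041893 -0.35150789  0.043     ] near head [ 0.51997612 -0.34760324  0.043     ]
top handle near head [ 0.52195879 -0.34638091  0.043     ]
```

Request:
play_rows(
  moves=[
    {"x": -0.2,"y": -2,"z": 0,"turn": 0.5,"jaw": 6},
    {"x": -0.4,"y": -3.5,"z": 0,"turn": 0.6,"jaw": 6},
    {"x": -0.5,"y": -4,"z": 0,"turn": 0.6,"jaw": 6},
    {"x": -0.5,"y": -4,"z": 0,"turn": 0.6,"jaw": 6},
    {"x": -0.5,"y": -4,"z": 0,"turn": 0.6,"jaw": 6},
    {"x": -0.5,"y": -4,"z": 0,"turn": 0.6,"jaw": 6},
    {"x": -0.5,"y": -4,"z": 0,"turn": 0.6,"jaw": 6},
    {"x": -0.4,"y": -4,"z": 0,"turn": 0.6,"jaw": 6},
  ],
)

```text
t: 21.05
tool_pos: [0.5425, -0.2967, 0.1951]
tool_rot: [-1.567, 0.089, -0.085]
contact_force: [1.1, 1.0, -0.6]
opening: 0.0601
```

Request:
play_rows(
  moves=[
    {"x": -0.3,"y": -3,"z": 0,"turn": 0.5,"jaw": 4},
    {"x": -0.2,"y": -2.2,"z": 0,"turn": 0,"jaw": 4},
    {"x": 0,"y": 0,"z": 0,"turn": 0,"jaw": 4},
    {"x": 0,"y": 0,"z": 0,"turn": 0,"jaw": 4},
    {"x": 0,"y": 0,"z": 0,"turn": 0,"jaw": 4},
  ],
)

```text
t: 21.47
tool_pos: [0.5385, -0.3463, 0.1957]
tool_rot: [-1.567, 0.081, -0.078]
contact_force: [1.4, 0.5, -0.5]
opening: 0.0404
```

Run:
```python
from h import *
o,M=st()
d=eyes.get_image("wrist"); cv2.imwrite("pics/w23.png",d["img"][:,:,::-1])
import pickle; pickle.dump((d,o),open("w23.pkl","wb"))
```

```text
t 21.47 pos [ 0.5385 -0.3463  0.1957] F [ 1.4  0.5 -0.5] open 0.0404 q [-0.69  0.1   1.59  0.    1.46 -2.16] jawang 84.2 ydir [-0.002  0.002 -1.   ]
```

View pics/w23.png

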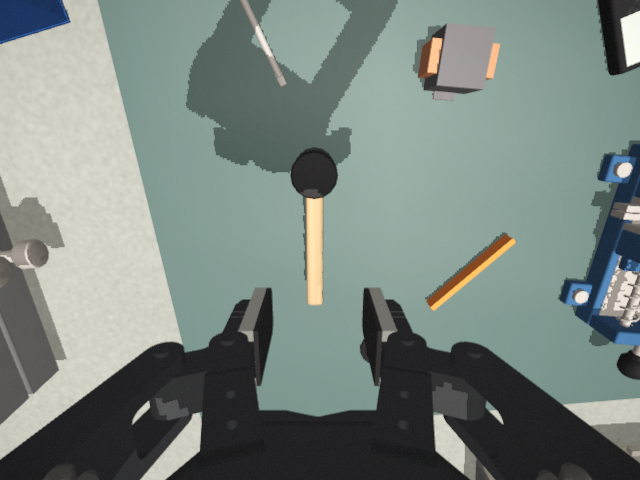

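Run:
```python
from h import *
import pickle; d,o=pickle.load(open("w23.pkl","rb"))
h=atz(d,(314,173),.064); e=atz(d,(315,304),.043); n=atz(d,(315,200),.043)
print(h,e,n,np.linalg.norm((e-h)[:2]),np.degrees(np.arctan2(e[1]-n[1],e[0]-n[0])),np.degrees(np.arctan2(e[1]-h[1],e[0]-h[0])))
u=(e-h)[:2]/np.linalg.norm((e-h)[:2]); print("grip",h[:2]+u*.040, o["tool_pos"])
st()
```

```text
[ 0.49798793 -0.34392308  0.064     ] [ 0.62838696 -0.35674372  0.043     ] [ 0.52455203 -0.34595755  0.043     ] 0.13102776904055108 -5.9305021159763305 -5.6151864689420545
grip [ 0.53779599 -0.34783695] [ 0.53850842 -0.34626515  0.19569011]
t 21.52 pos [ 0.5388 -0.3459  0.1962] F [ 0.1  0.4 -0.1] open 0.0397 q [-0.69  0.1   1.59  0.    1.46 -2.16] jawang 84.2 ydir [-0.001  0.002 -1.   ]
```

Request:
play_rows(
  moves=[
    {"x": -0.1,"y": -0.2,"z": -2,"turn": 0,"jaw": 4},
    {"x": 0,"y": 0,"z": -3.5,"turn": 0,"jaw": 4},
    {"x": 0,"y": 0,"z": -4,"turn": 0,"jaw": 4},
    {"x": 0,"y": 0,"z": -3,"turn": 0,"jaw": 4},
    {"x": 0,"y": 0,"z": -2,"turn": 0,"jaw": 4},
    {"x": 0,"y": 0,"z": -1.5,"turn": 0,"jaw": 4},
    {"x": 0,"y": 0,"z": -1,"turn": 0,"jaw": 4},
    {"x": 0,"y": 0,"z": 0,"turn": 0,"jaw": 4},
  ],
)

```text
t: 22.18
tool_pos: [0.5371, -0.3476, 0.0251]
tool_rot: [-1.567, 0.081, -0.077]
contact_force: [-0.1, 0.2, 0.2]
opening: 0.0401
```

Request:
play_rows(
  moves=[
    {"x": 0,"y": 0,"z": 0,"turn": 0,"jaw": 4},
    {"x": 0,"y": 0,"z": 0,"turn": 0,"jaw": 4},
  ],
)

```text
t: 22.35
tool_pos: [0.5393, -0.3501, 0.0294]
tool_rot: [-1.571, 0.078, -0.082]
contact_force: [0.7, -0.7, 1.1]
opening: 0.04
```

Run:
```python
from h import *
o,M=st()
d=eyes.get_image("wrist"); cv2.imwrite("pics/w24.png",d["img"][:,:,::-1])
s=eyes.get_image("scene"); crop(s,(195,345),110,90,7,"s24.png")
```

```text
t 22.35 pos [ 0.5393 -0.3501  0.0294] F [ 0.7 -0.7  1.1] open 0.04 q [-0.69  0.26  1.7   0.    1.18 -2.16] jawang 84.2 ydir [ 0.003 -0.002 -1.   ]
```

View pics/w24.png

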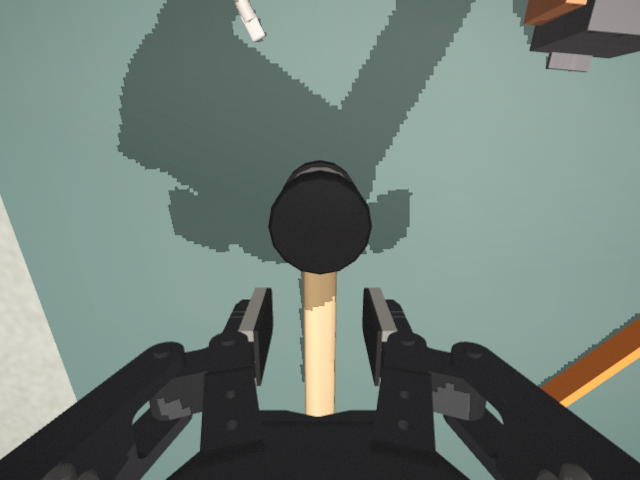

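View pics/s24.png

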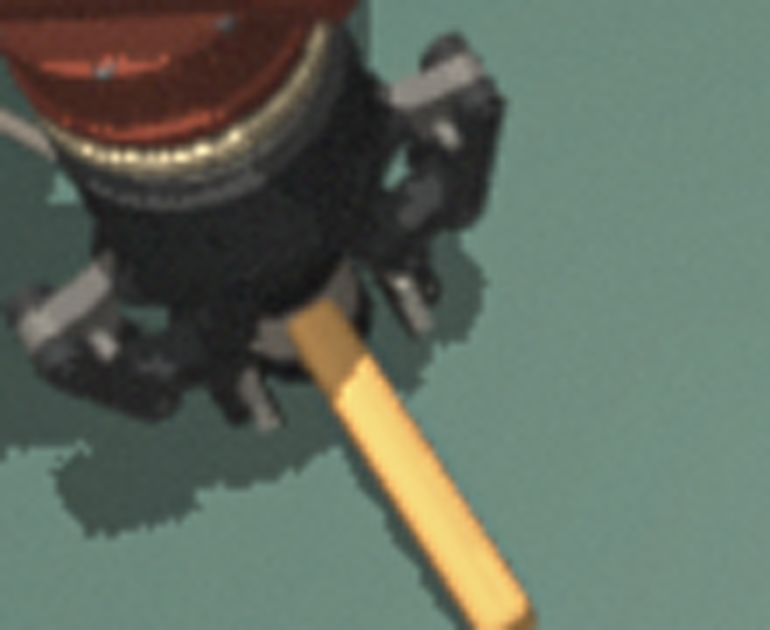

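Request:
play_rows(
  moves=[
    {"x": 0,"y": 0,"z": -0.8,"turn": 0,"jaw": 4},
    {"x": 0,"y": 0,"z": -0.8,"turn": 0,"jaw": 4},
    {"x": 0,"y": 0,"z": -0.6,"turn": 0,"jaw": 4},
    {"x": 0,"y": 0,"z": -0.3,"turn": 0,"jaw": 4},
    {"x": 0,"y": 0,"z": 0,"turn": 0,"jaw": 4},
    {"x": 0,"y": 0,"z": 0,"turn": 0,"jaw": 4},
    {"x": 0,"y": 0,"z": 0,"turn": 0,"jaw": 4},
  ],
)

```text
t: 23.03
tool_pos: [0.538, -0.3494, 0.0024]
tool_rot: [-1.569, 0.08, -0.08]
contact_force: [-0.6, 0.3, 0.5]
opening: 0.0398
```

Run:
```python
from h import *
o,M=st()
s=eyes.get_image("scene"); crop(s,(195,345),110,90,7,"s25.png")
d=eyes.get_image("wrist"); crop(d,(318,310),240,180,3.2,"w25.png")
```

```text
t 23.03 pos [ 0.538  -0.3494  0.0024] F [-0.6  0.3  0.5] open 0.0398 q [-0.69  0.29  1.71 -0.    1.14 -2.16] jawang 84.2 ydir [ 0. -0. -1.]
```

View pics/s25.png

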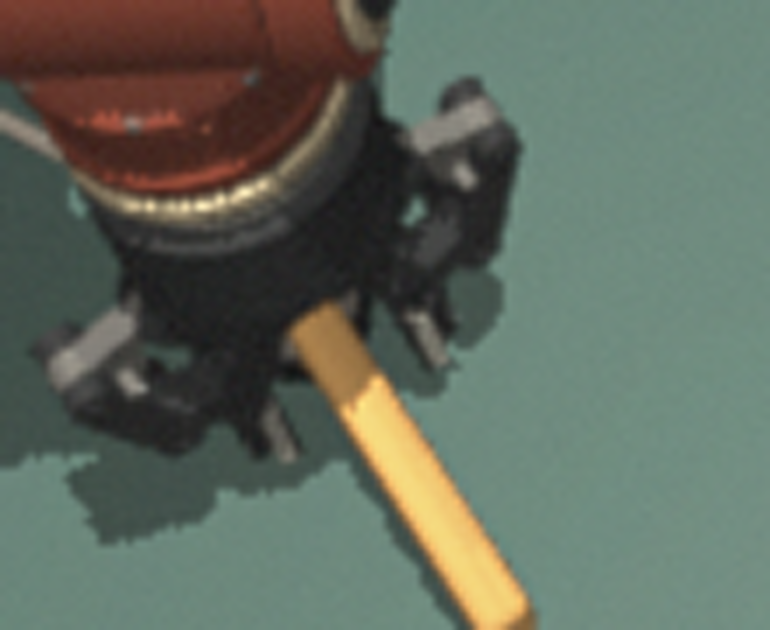

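View pics/w25.png

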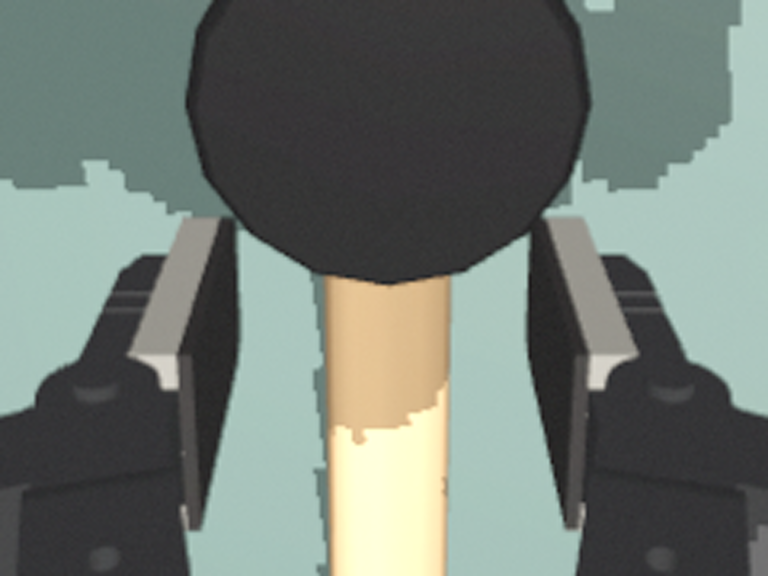

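Request:
play_rows(
  moves=[
    {"x": 0,"y": 0,"z": 0,"turn": 0,"jaw": 1},
    {"x": 0,"y": 0,"z": 0,"turn": 0,"jaw": 1},
    {"x": 0,"y": 0,"z": 0,"turn": 0,"jaw": 1},
    {"x": 0,"y": 0,"z": 0,"turn": 0,"jaw": 1},
    {"x": 0,"y": 0,"z": 0,"turn": 0,"jaw": 1},
  ],
  squeeze=120,
)

```text
t: 23.55
tool_pos: [0.5383, -0.3494, 0.003]
tool_rot: [-1.57, 0.08, -0.08]
contact_force: [-0.8, 1.0, 4.5]
opening: 0.0128
```

Run:
```python
from h import *
o,M=st()
s=eyes.get_image("scene"); crop(s,(195,345),110,90,7,"s26.png")
d=eyes.get_image("wrist"); crop(d,(318,310),240,180,3.2,"w26.png")
# expected handle edges: where tip height is
```

```text
t 23.55 pos [ 0.5383 -0.3494  0.003 ] F [-0.8  1.   4.5] open 0.0128 q [-0.69  0.29  1.71  0.    1.14 -2.16] jawang 84.2 ydir [ 0.001 -0.    -1.   ]
```

View pics/s26.png

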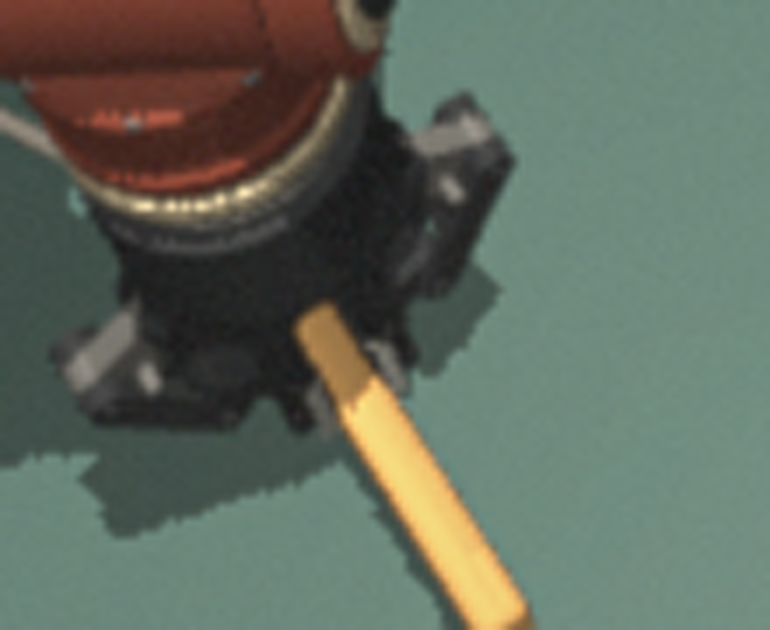

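View pics/w26.png

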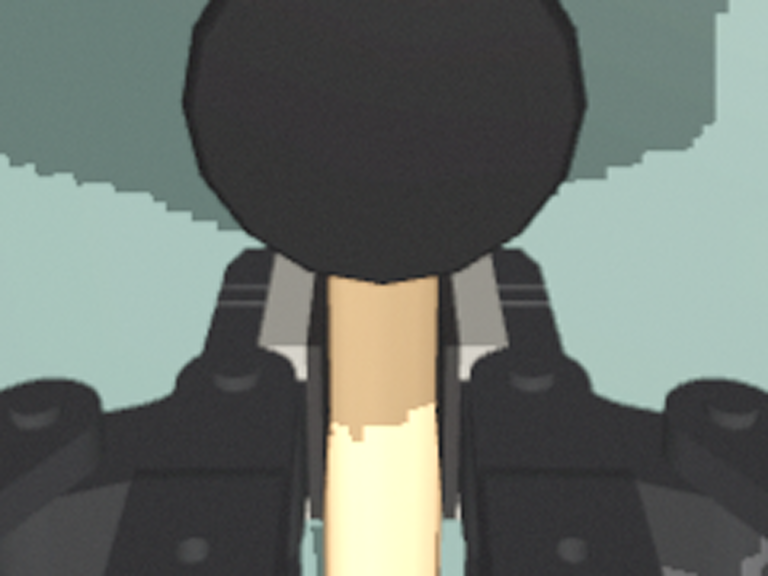

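Request:
play_rows(
  moves=[
    {"x": 0,"y": 0,"z": 0.5,"turn": 0,"jaw": 0.5},
    {"x": 0,"y": 0,"z": 1.5,"turn": 0,"jaw": 0.5},
    {"x": 0,"y": 0,"z": 2.5,"turn": 0,"jaw": 0.5},
    {"x": 0,"y": 0,"z": 3,"turn": 0,"jaw": 0.5},
    {"x": 0,"y": 0,"z": 3,"turn": 0,"jaw": 0.5},
    {"x": 0,"y": 0,"z": 2,"turn": 0,"jaw": 0.5},
    {"x": 0,"y": 0,"z": 1,"turn": 0,"jaw": 0.5},
  ],
)

```text
t: 24.23
tool_pos: [0.5392, -0.3505, 0.1417]
tool_rot: [-1.573, 0.076, -0.084]
contact_force: [0.7, -0.0, -2.9]
opening: 0.013
```

Request:
play_rows(
  moves=[
    {"x": 0.4,"y": 1.6,"z": 0,"turn": -0.3,"jaw": 0.5},
    {"x": 0.6,"y": 2.5,"z": 0,"turn": -0.5,"jaw": 0.5},
    {"x": 0.7,"y": 3.2,"z": 0,"turn": -0.6,"jaw": 0.5},
    {"x": 0.8,"y": 3.5,"z": 0,"turn": -0.6,"jaw": 0.5},
    {"x": 0.8,"y": 3.5,"z": 0,"turn": -0.6,"jaw": 0.5},
    {"x": 0.8,"y": 3.5,"z": 0,"turn": -0.6,"jaw": 0.5},
    {"x": 0.8,"y": 3.5,"z": 0,"turn": -0.6,"jaw": 0.5},
    {"x": 0.8,"y": 3.5,"z": 0,"turn": -0.6,"jaw": 0.5},
  ],
)

```text
t: 24.9
tool_pos: [0.5941, -0.0994, 0.136]
tool_rot: [-1.566, 0.143, -0.139]
contact_force: [-0.2, 0.2, -4.4]
opening: 0.0131
```

Request:
play_rows(
  moves=[
    {"x": 0.8,"y": 3.2,"z": 0,"turn": -0.6,"jaw": 0.5},
    {"x": 0.8,"y": 3,"z": 0,"turn": -0.2,"jaw": 0.5},
    {"x": 0.5,"y": 2,"z": 0,"turn": 0,"jaw": 0.5},
    {"x": 0.2,"y": 1.1,"z": 0,"turn": 0,"jaw": 0.5},
    {"x": 0,"y": 0,"z": 0,"turn": 0,"jaw": 0.5},
    {"x": 0,"y": 0,"z": 0,"turn": 0,"jaw": 0.5},
    {"x": 0,"y": 0,"z": 0,"turn": 0,"jaw": 0.5},
    {"x": 0,"y": 0,"z": 0,"turn": 0,"jaw": 0.5},
  ],
)

```text
t: 25.57
tool_pos: [0.6176, -0.0096, 0.137]
tool_rot: [-1.566, 0.153, -0.152]
contact_force: [0.1, -0.6, -2.4]
opening: 0.0134
```

Run:
```python
from h import *
o,M=st()
s=eyes.get_image("scene"); crop(s,(335,240),140,110,5.5,"s27.png")
d=eyes.get_image("wrist"); cv2.imwrite("pics/w27.png",d["img"][:,:,::-1])
t=eyes.get_image("top"); crop(t,(317,200),130,110,5.5,"t27.png")
```

```text
t 25.57 pos [ 0.6176 -0.0096  0.137 ] F [ 0.1 -0.6 -2.4] open 0.0134 q [-0.14  0.09  1.7  -0.    1.35 -1.51] jawang 78.9 ydir [-0.001 -0.    -1.   ]
```

View pics/s27.png

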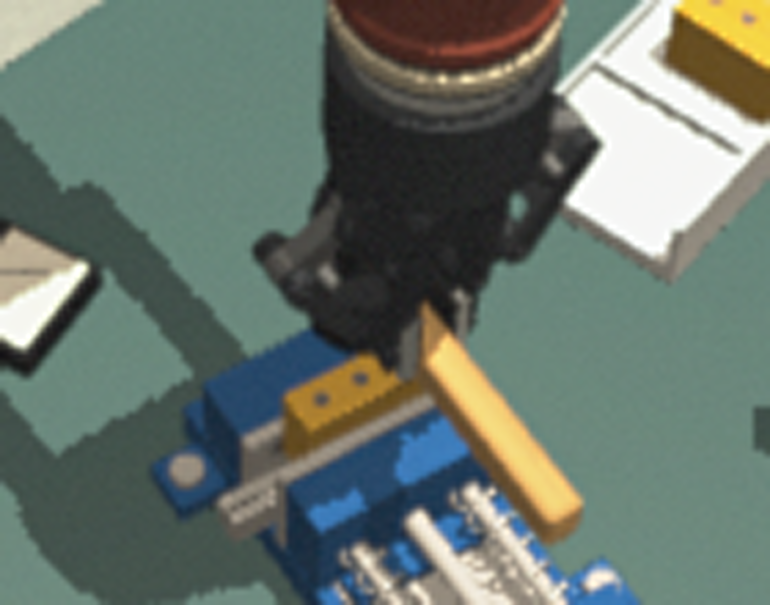

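View pics/w27.png

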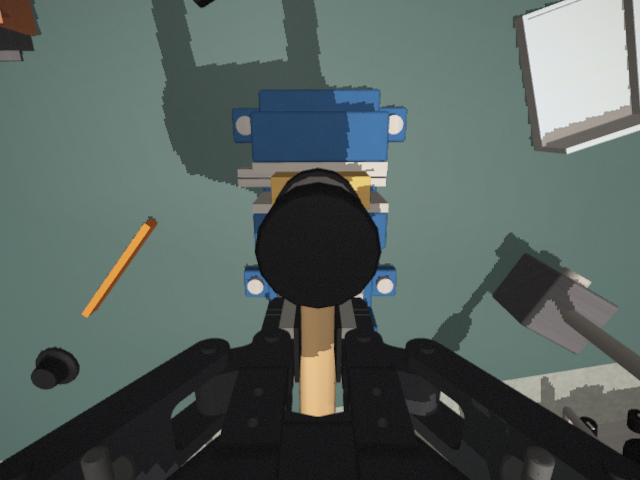

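View pics/t27.png

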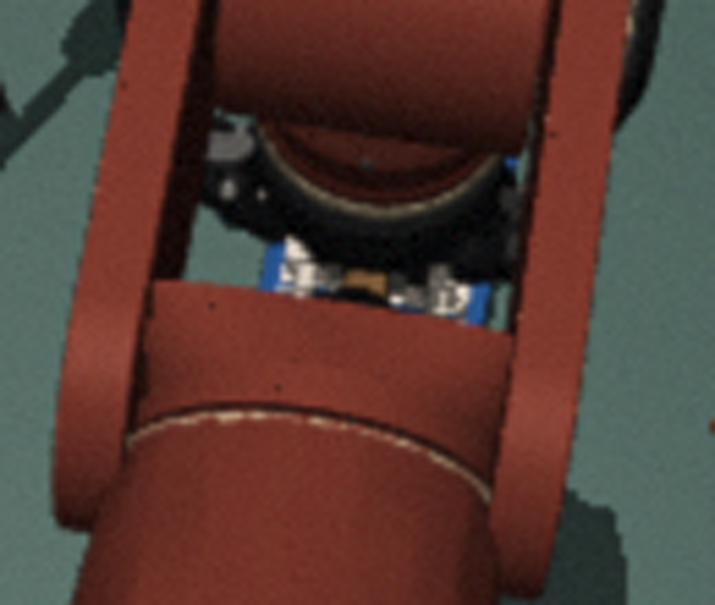

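Request:
play_rows(
  moves=[
    {"x": 0.1,"y": 0.15,"z": -0.8,"turn": 0,"jaw": 0.5},
    {"x": 0,"y": 0,"z": -1.2,"turn": 0,"jaw": 0.5},
    {"x": 0,"y": 0,"z": -1,"turn": 0,"jaw": 0.5},
    {"x": 0,"y": 0,"z": -0.7,"turn": 0,"jaw": 0.5},
    {"x": 0,"y": 0,"z": -0.3,"turn": 0,"jaw": 0.5},
    {"x": 0,"y": 0,"z": 0,"turn": 0,"jaw": 0.5},
    {"x": 0,"y": 0,"z": 0,"turn": 0,"jaw": 0.5},
    {"x": 0,"y": 0,"z": 0,"turn": 0,"jaw": 0.5},
  ],
)

```text
t: 26.38
tool_pos: [0.6194, -0.0068, 0.0979]
tool_rot: [-1.566, 0.15, -0.152]
contact_force: [-0.1, -0.3, -3.2]
opening: 0.0133
```

Run:
```python
from h import *
o,M=st()
s=eyes.get_image("scene"); crop(s,(335,250),120,100,6,"s28.png")
d=eyes.get_image("wrist"); crop(d,(318,220),240,180,3.2,"w28.png")
```

```text
t 26.38 pos [ 0.6194 -0.0068  0.0979] F [-0.1 -0.3 -3.2] open 0.0133 q [-0.13  0.13  1.72  0.    1.29 -1.51] jawang 79.0 ydir [ 0.001 -0.    -1.   ]
```

View pics/s28.png

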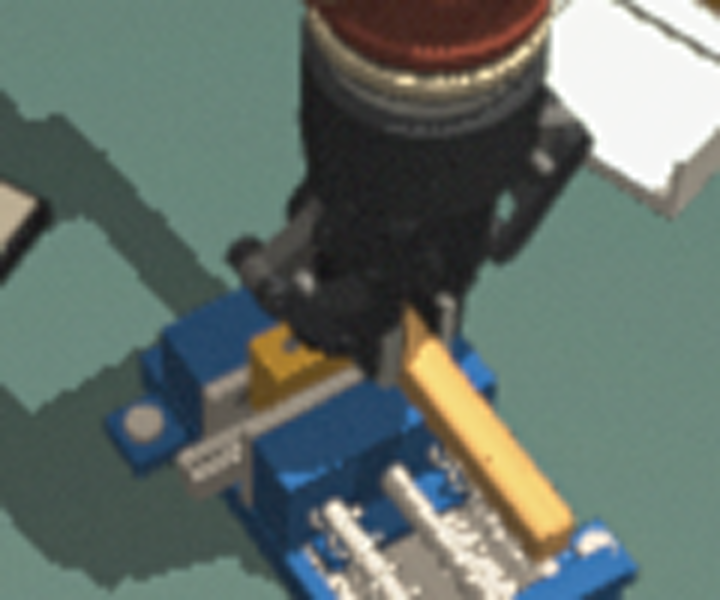

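View pics/w28.png

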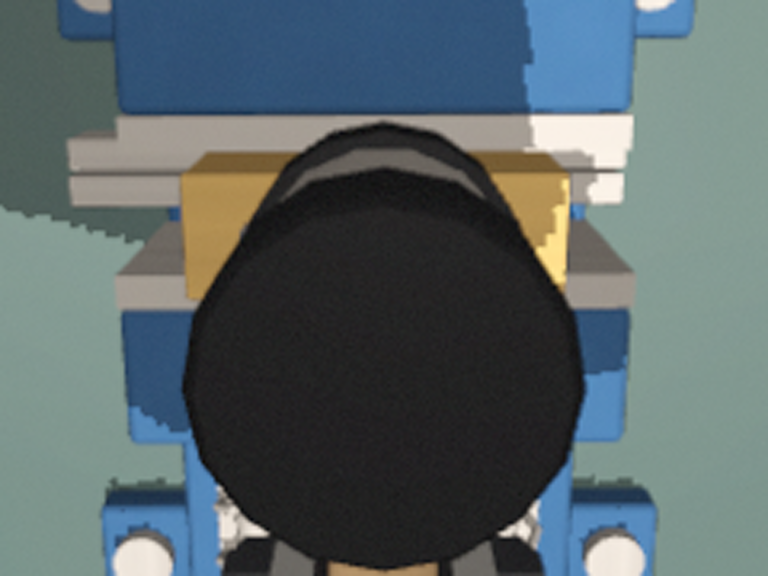

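Request:
play_rows(
  moves=[
    {"x": 0,"y": -0.15,"z": 0,"turn": 0,"jaw": 0.5},
    {"x": 0,"y": 0,"z": -0.3,"turn": 0,"jaw": 0.5},
    {"x": 0,"y": 0,"z": -0.4,"turn": 0,"jaw": 0.5},
    {"x": 0,"y": 0,"z": -0.3,"turn": 0,"jaw": 0.5},
    {"x": 0,"y": 0,"z": 0,"turn": 0,"jaw": 0.5},
  ],
)

```text
t: 26.9
tool_pos: [0.6197, -0.0085, 0.0878]
tool_rot: [-1.566, 0.15, -0.153]
contact_force: [2.0, -1.1, -0.7]
opening: 0.0134
```

Request:
play_rows(
  moves=[
    {"x": 0,"y": 0,"z": 0.4,"turn": 0,"jaw": 0.5},
    {"x": 0,"y": 0,"z": 0.4,"turn": 0,"jaw": 0.5},
    {"x": 0,"y": 0,"z": 0,"turn": 0,"jaw": 0.5},
    {"x": 0,"y": 0,"z": 0,"turn": 0,"jaw": 0.5},
  ],
)

```text
t: 27.23
tool_pos: [0.6189, -0.0082, 0.0954]
tool_rot: [-1.565, 0.151, -0.151]
contact_force: [-0.2, 0.3, -3.5]
opening: 0.0128
```

Run:
```python
from h import *
o,M=st()
s=eyes.get_image("scene"); crop(s,(335,250),120,100,6,"s29.png")
```

```text
t 27.23 pos [ 0.6189 -0.0082  0.0954] F [-0.2  0.3 -3.5] open 0.0128 q [-0.13  0.13  1.72  0.    1.28 -1.51] jawang 79.0 ydir [ 0.  0. -1.]
```

View pics/s29.png

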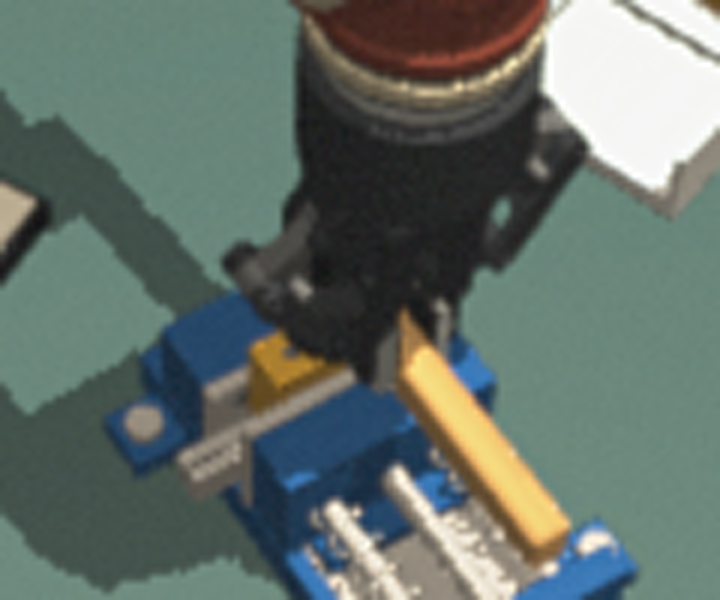

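Request:
play_rows(
  moves=[
    {"x": 0,"y": 0,"z": -0.4,"turn": 0,"jaw": 0.5},
    {"x": 0,"y": 0,"z": -0.4,"turn": 0,"jaw": 0.5},
    {"x": 0,"y": 0,"z": -0.4,"turn": 0,"jaw": 0.5},
    {"x": 0,"y": 0,"z": 0,"turn": 0,"jaw": 0.5},
  ],
)

```text
t: 27.62
tool_pos: [0.619, -0.0083, 0.0829]
tool_rot: [-1.565, 0.151, -0.151]
contact_force: [0.4, 0.0, -2.8]
opening: 0.0131
```

Request:
play_rows(
  moves=[
    {"x": 0,"y": 0,"z": 0.4,"turn": 0,"jaw": 0.5},
    {"x": 0,"y": 0,"z": 0.4,"turn": 0,"jaw": 0.5},
    {"x": 0,"y": 0,"z": 0,"turn": 0,"jaw": 0.5},
  ],
)

```text
t: 27.87
tool_pos: [0.6194, -0.0084, 0.0922]
tool_rot: [-1.566, 0.15, -0.152]
contact_force: [0.5, -0.4, -3.6]
opening: 0.0135
```

Request:
play_rows(
  moves=[
    {"x": 0,"y": 0,"z": -0.4,"turn": 0,"jaw": 0.5},
    {"x": 0,"y": 0,"z": -0.4,"turn": 0,"jaw": 0.5},
    {"x": 0,"y": 0,"z": -0.3,"turn": 0,"jaw": 0.5},
    {"x": 0,"y": 0,"z": 0,"turn": 0,"jaw": 0.5},
  ],
)

```text
t: 28.2
tool_pos: [0.6192, -0.0083, 0.081]
tool_rot: [-1.565, 0.151, -0.151]
contact_force: [-0.8, -0.1, 1.4]
opening: 0.0132
```

Request:
play_rows(
  moves=[
    {"x": 0,"y": 0,"z": 0.4,"turn": 0,"jaw": 0.5},
    {"x": 0,"y": 0,"z": 0.4,"turn": 0,"jaw": 0.5},
    {"x": 0,"y": 0,"z": 0,"turn": 0,"jaw": 0.5},
  ],
)

```text
t: 28.45
tool_pos: [0.6192, -0.0083, 0.0888]
tool_rot: [-1.566, 0.151, -0.152]
contact_force: [0.8, 0.5, -3.1]
opening: 0.0131
```

Run:
```python
from h import *
o,M=st()
s=eyes.get_image("scene"); crop(s,(335,250),120,100,6,"s30.png")
d=eyes.get_image("wrist"); crop(d,(318,220),240,180,3.2,"w30.png")
```

```text
t 28.45 pos [ 0.6192 -0.0083  0.0888] F [ 0.8  0.5 -3.1] open 0.0131 q [-0.13  0.14  1.73 -0.    1.27 -1.51] jawang 79.0 ydir [ 0.001 -0.    -1.   ]
```

View pics/s30.png

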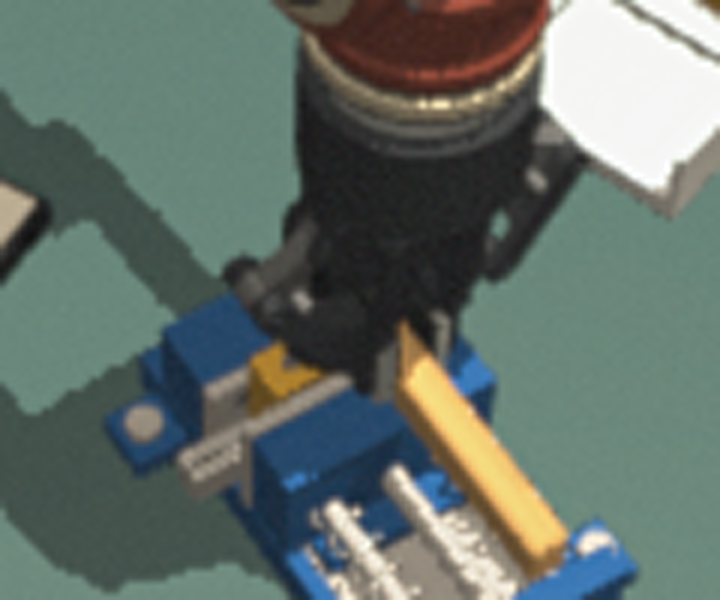

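View pics/w30.png

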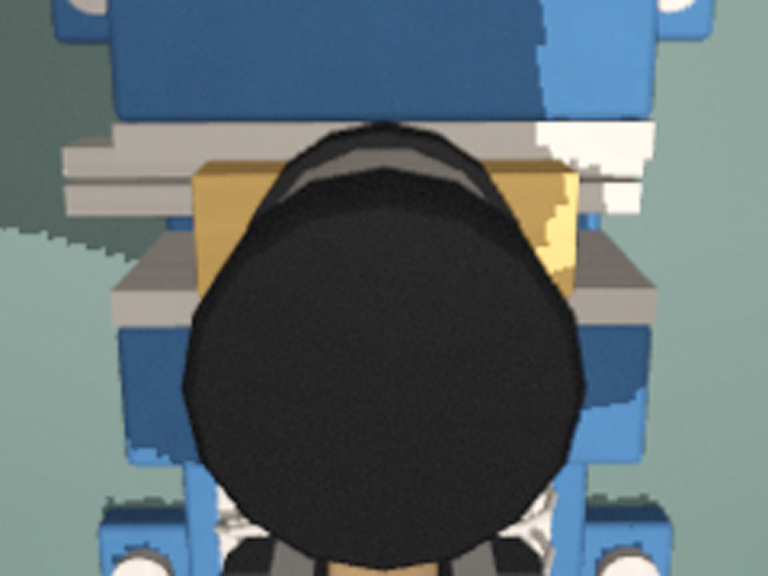

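Request:
play_rows(
  moves=[
    {"x": 0,"y": 0,"z": -0.4,"turn": 0,"jaw": 0.5},
    {"x": 0,"y": 0,"z": -0.4,"turn": 0,"jaw": 0.5},
    {"x": 0,"y": 0,"z": -0.4,"turn": 0,"jaw": 0.5},
    {"x": 0,"y": 0,"z": 0,"turn": 0,"jaw": 0.5},
  ],
)

```text
t: 28.88
tool_pos: [0.6201, -0.0085, 0.0804]
tool_rot: [-1.566, 0.15, -0.152]
contact_force: [-5.5, -0.4, 13.9]
opening: 0.013
```

Request:
play_rows(
  moves=[
    {"x": 0,"y": 0,"z": 0.4,"turn": 0,"jaw": 0.5},
    {"x": 0,"y": 0,"z": 0.4,"turn": 0,"jaw": 0.5},
    {"x": 0,"y": 0,"z": 0,"turn": 0,"jaw": 0.5},
    {"x": 0,"y": 0,"z": 0,"turn": 0,"jaw": 0.5},
  ],
)

```text
t: 29.22
tool_pos: [0.6186, -0.0083, 0.0835]
tool_rot: [-1.565, 0.152, -0.151]
contact_force: [0.2, -0.7, -3.5]
opening: 0.0132
```

Request:
play_rows(
  moves=[
    {"x": 0.1,"y": 0.8,"z": 0.2,"turn": 0,"jaw": 0.5},
    {"x": 0,"y": 0,"z": 0,"turn": 0,"jaw": 0.5},
    {"x": 0,"y": 0,"z": -0.4,"turn": 0,"jaw": 0.5},
    {"x": 0,"y": 0,"z": -0.4,"turn": 0,"jaw": 0.5},
    {"x": 0,"y": 0,"z": -0.2,"turn": 0,"jaw": 0.5},
    {"x": 0,"y": 0,"z": 0,"turn": 0,"jaw": 0.5},
  ],
)

```text
t: 29.72
tool_pos: [0.6212, -0.0001, 0.0804]
tool_rot: [-1.565, 0.15, -0.152]
contact_force: [-4.3, 1.6, 14.0]
opening: 0.0132
```

Request:
play_rows(
  moves=[
    {"x": 0,"y": 0,"z": 0.4,"turn": 0,"jaw": 0.5},
    {"x": 0,"y": 0,"z": 0.6,"turn": 0,"jaw": 0.5},
    {"x": -0.1,"y": -0.8,"z": 0,"turn": 0,"jaw": 0.5},
    {"x": -0.1,"y": -0.8,"z": 0,"turn": 0,"jaw": 0.5},
    {"x": 0,"y": 0,"z": 0,"turn": 0,"jaw": 0.5},
  ],
)

```text
t: 30.13
tool_pos: [0.6172, -0.018, 0.0854]
tool_rot: [-1.566, 0.153, -0.151]
contact_force: [-0.5, 0.0, -4.2]
opening: 0.0133
```

Request:
play_rows(
  moves=[
    {"x": 0,"y": 0,"z": -0.4,"turn": 0,"jaw": 0.5},
    {"x": 0,"y": 0,"z": -0.4,"turn": 0,"jaw": 0.5},
    {"x": 0,"y": 0,"z": -0.2,"turn": 0,"jaw": 0.5},
    {"x": 0,"y": 0,"z": 0,"turn": 0,"jaw": 0.5},
  ],
)

```text
t: 30.47
tool_pos: [0.619, -0.0171, 0.0803]
tool_rot: [-1.567, 0.15, -0.152]
contact_force: [-5.6, -1.1, 14.6]
opening: 0.0131
```

Request:
play_rows(
  moves=[
    {"x": 0,"y": 0,"z": 0.4,"turn": 0,"jaw": 0.5},
    {"x": 0.1,"y": 0.8,"z": 0.4,"turn": 0,"jaw": 0.5},
    {"x": 0,"y": 0,"z": 0,"turn": 0,"jaw": 0.5},
    {"x": 0,"y": 0,"z": -0.4,"turn": 0,"jaw": 0.5},
    {"x": 0,"y": 0,"z": -0.4,"turn": 0,"jaw": 0.5},
    {"x": 0,"y": 0,"z": -0.1,"turn": 0,"jaw": 0.5},
    {"x": 0,"y": 0,"z": 0,"turn": 0,"jaw": 0.5},
  ],
)

```text
t: 31.05
tool_pos: [0.6207, -0.0079, 0.0802]
tool_rot: [-1.565, 0.149, -0.153]
contact_force: [-6.7, 2.4, 19.3]
opening: 0.0131
```

Request:
play_rows(
  moves=[
    {"x": 0,"y": 0,"z": 0.8,"turn": 0,"jaw": 0.5},
    {"x": 0,"y": 0,"z": 1.8,"turn": 0,"jaw": 0.5},
    {"x": 0,"y": 0,"z": 2.2,"turn": 0,"jaw": 0.5},
    {"x": 0,"y": 0,"z": 1.2,"turn": 0,"jaw": 0.5},
    {"x": -0.4,"y": -1.6,"z": 0,"turn": 0.3,"jaw": 0.5},
    {"x": -0.6,"y": -2.5,"z": 0,"turn": 0.5,"jaw": 0.5},
    {"x": -0.7,"y": -3.2,"z": 0,"turn": 0.6,"jaw": 0.5},
    {"x": -0.8,"y": -3.5,"z": 0,"turn": 0.6,"jaw": 0.5},
  ],
)

```text
t: 31.72
tool_pos: [0.5933, -0.1163, 0.1342]
tool_rot: [-1.567, 0.122, -0.121]
contact_force: [0.8, -0.9, -3.9]
opening: 0.0134
```

Request:
play_rows(
  moves=[
    {"x": -0.8,"y": -3.5,"z": 0,"turn": 0.6,"jaw": 0.5},
    {"x": -0.8,"y": -3.5,"z": 0,"turn": 0.6,"jaw": 0.5},
    {"x": -0.8,"y": -3.5,"z": 0,"turn": 0.6,"jaw": 0.5},
    {"x": -0.8,"y": -3.5,"z": 0,"turn": 0.6,"jaw": 0.5},
    {"x": -0.8,"y": -3.2,"z": 0,"turn": 0.6,"jaw": 0.5},
    {"x": -0.8,"y": -3,"z": 0,"turn": 0.2,"jaw": 0.5},
    {"x": -0.5,"y": -2,"z": 0,"turn": 0,"jaw": 0.5},
    {"x": -0.1,"y": -1.1,"z": 0,"turn": 0,"jaw": 0.5},
  ],
)

```text
t: 32.38
tool_pos: [0.5384, -0.3516, 0.134]
tool_rot: [-1.569, 0.083, -0.081]
contact_force: [-0.1, -0.0, -4.0]
opening: 0.0132
```

Request:
play_rows(
  moves=[
    {"x": 0,"y": 0,"z": 0,"turn": 0,"jaw": 0.5},
    {"x": 0,"y": 0,"z": 0,"turn": 0,"jaw": 0.5},
    {"x": 0,"y": 0,"z": 0,"turn": 0,"jaw": 0.5},
  ],
)

```text
t: 32.63
tool_pos: [0.5402, -0.3479, 0.1346]
tool_rot: [-1.568, 0.08, -0.079]
contact_force: [1.6, 0.4, -4.1]
opening: 0.0133
```

Run:
```python
from h import *
o,M=st()
s=eyes.get_image("scene"); crop(s,(335,270),110,90,7,"s31.png")
v=np.array([.5705,.0018,-.1916])
P=[W(v,np.array(p)/1000) for p in [(0,-30,78),(0,30,78),(20,-30,78),(20,30,78)]]
t=eyes.get_image("top"); crop(t,(317,208),100,110,5.4,"t31.png",[proj(t,p) for p in P])
crop(s,(335,270),110,90,7,"s31p.png",[proj(s,p) for p in P])
d=eyes.get_image("wrist"); cv2.imwrite("pics/w31.png",d["img"][:,:,::-1])
```

```text
t 32.63 pos [ 0.5402 -0.3479  0.1346] F [ 1.6  0.4 -4.1] open 0.0133 q [-0.69  0.15  1.64  0.    1.36 -2.16] jawang 84.2 ydir [-0.001  0.001 -1.   ]
```

View pics/s31p.png

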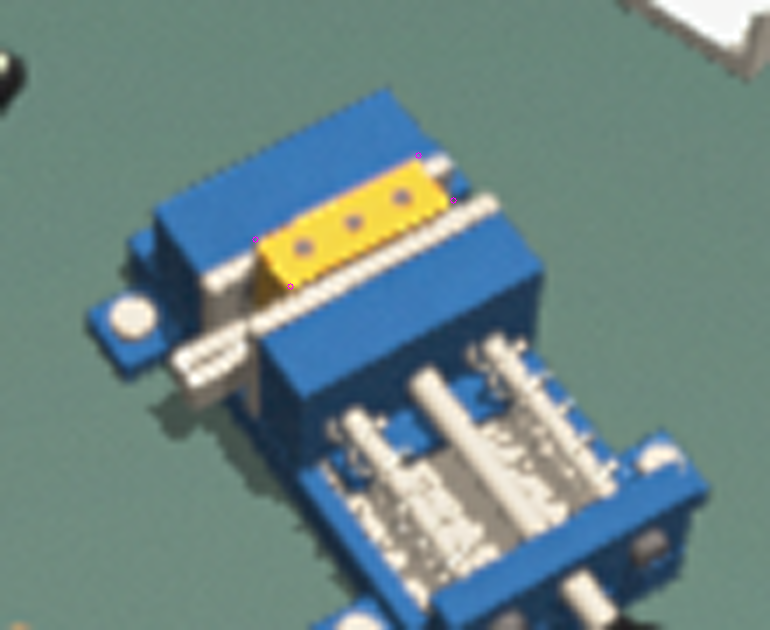

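View pics/t31.png

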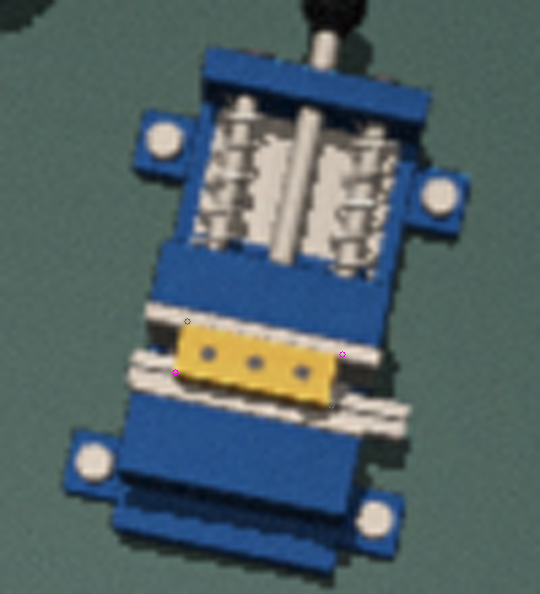

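View pics/w31.png

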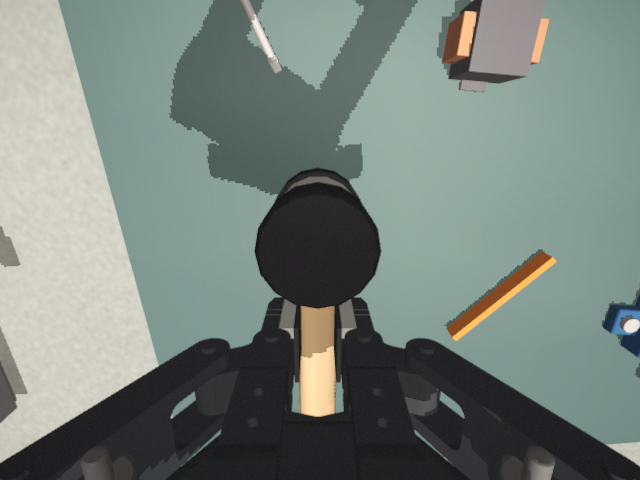

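Request:
play_rows(
  moves=[
    {"x": 0,"y": 0,"z": -1.5,"turn": 0,"jaw": 0.5},
    {"x": 0,"y": 0,"z": -3,"turn": 0,"jaw": 0.5},
    {"x": 0,"y": 0,"z": -3,"turn": 0,"jaw": 0.5},
    {"x": 0,"y": 0,"z": -2,"turn": 0,"jaw": 0.5},
    {"x": 0,"y": 0,"z": -1.5,"turn": 0,"jaw": 0.5},
    {"x": 0,"y": 0,"z": -1,"turn": 0,"jaw": 0.5},
    {"x": 0,"y": 0,"z": -0.5,"turn": 0,"jaw": 0.5},
    {"x": 0,"y": 0,"z": 0,"turn": 0,"jaw": 0.5},
  ],
)

```text
t: 33.45
tool_pos: [0.5397, -0.3489, 0.0093]
tool_rot: [-1.569, 0.081, -0.079]
contact_force: [-0.4, -1.0, -2.7]
opening: 0.0135
```

Request:
play_rows(
  moves=[
    {"x": 0,"y": 0,"z": 0,"turn": 0,"jaw": 0.5},
    {"x": 0,"y": 0,"z": 0,"turn": 0,"jaw": 0.5},
  ],
)

```text
t: 33.62
tool_pos: [0.5412, -0.3503, 0.0122]
tool_rot: [-1.571, 0.078, -0.082]
contact_force: [-0.6, -0.4, -4.4]
opening: 0.0132
```

Request:
play_rows(
  moves=[
    {"x": 0,"y": 0,"z": -0.3,"turn": 0,"jaw": 0.5},
    {"x": 0,"y": 0,"z": -0.3,"turn": 0,"jaw": 0.5},
    {"x": 0,"y": 0,"z": -0.1,"turn": 0,"jaw": 0.5},
    {"x": 0,"y": 0,"z": 0,"turn": 0,"jaw": 0.5},
    {"x": 0,"y": 0,"z": 0,"turn": 0,"jaw": 0.5},
  ],
)

```text
t: 34.03
tool_pos: [0.5399, -0.3493, 0.0033]
tool_rot: [-1.569, 0.08, -0.08]
contact_force: [-0.0, 0.1, -3.0]
opening: 0.013
```

Request:
play_rows(
  moves=[
    {"x": 0,"y": 0,"z": -0.1,"turn": 0,"jaw": 0.5},
    {"x": 0,"y": 0,"z": 0,"turn": 0,"jaw": 0.5},
    {"x": 0,"y": 0,"z": 0,"turn": 0,"jaw": 0.5},
  ],
)

```text
t: 34.28
tool_pos: [0.5401, -0.3494, 0.003]
tool_rot: [-1.569, 0.08, -0.08]
contact_force: [-1.3, 2.0, 1.0]
opening: 0.0128
```

Down on the bench; releasing gently.

Request:
play_rows(
  moves=[
    {"x": 0,"y": 0,"z": 0,"turn": 0,"jaw": 1.8},
    {"x": 0,"y": 0,"z": 0,"turn": 0,"jaw": 2.4},
    {"x": 0,"y": 0,"z": 0,"turn": 0,"jaw": 3.2},
    {"x": 0,"y": 0,"z": 0,"turn": 0,"jaw": 4},
    {"x": 0,"y": 0,"z": 0,"turn": 0,"jaw": 4},
    {"x": 0,"y": 0,"z": 0,"turn": 0,"jaw": 4},
    {"x": 0,"y": 0,"z": 1,"turn": 0,"jaw": 4},
    {"x": 0,"y": 0,"z": 2,"turn": 0,"jaw": 4},
  ],
)

```text
t: 34.95
tool_pos: [0.538, -0.3477, 0.0299]
tool_rot: [-1.566, 0.084, -0.076]
contact_force: [0.0, 0.6, -0.4]
opening: 0.0399
```

Request:
play_rows(
  moves=[
    {"x": 0,"y": 0,"z": 3,"turn": 0,"jaw": 4},
    {"x": 0,"y": 0,"z": 3,"turn": 0,"jaw": 4},
    {"x": 0,"y": 0,"z": 3,"turn": 0,"jaw": 4},
    {"x": 0,"y": 0,"z": 3,"turn": 0,"jaw": 4},
    {"x": 0,"y": 0,"z": 2,"turn": 0,"jaw": 4},
    {"x": 0,"y": 0,"z": 1,"turn": 0,"jaw": 4},
    {"x": 0,"y": 0,"z": 0,"turn": 0,"jaw": 4},
    {"x": 0,"y": 0,"z": 0,"turn": 0,"jaw": 4},
  ],
)

```text
t: 35.62
tool_pos: [0.5398, -0.3493, 0.1822]
tool_rot: [-1.569, 0.08, -0.08]
contact_force: [0.5, 0.7, -1.3]
opening: 0.0399
```

Run:
```python
from h import *
o,M=st()
for n in ["scene","top","wrist"]:
    d=eyes.get_image(n); cv2.imwrite(f"pics/f_{n}.png",d["img"][:,:,::-1])
```

```text
t 35.62 pos [ 0.5398 -0.3493  0.1822] F [ 0.5  0.7 -1.3] open 0.0399 q [-0.69  0.11  1.6  -0.    1.43 -2.16] jawang 84.2 ydir [ 0. -0. -1.]
```

View pics/f_scene.png

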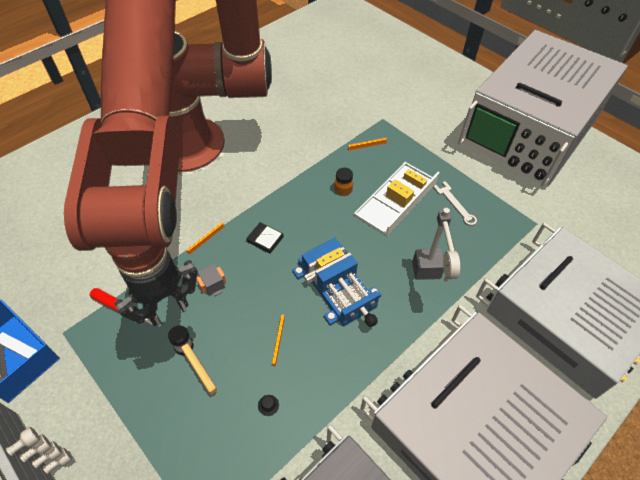

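View pics/f_top.png

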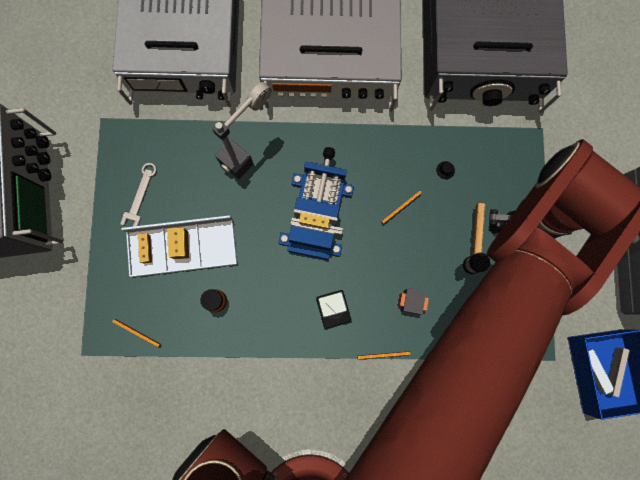

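View pics/f_wrist.png

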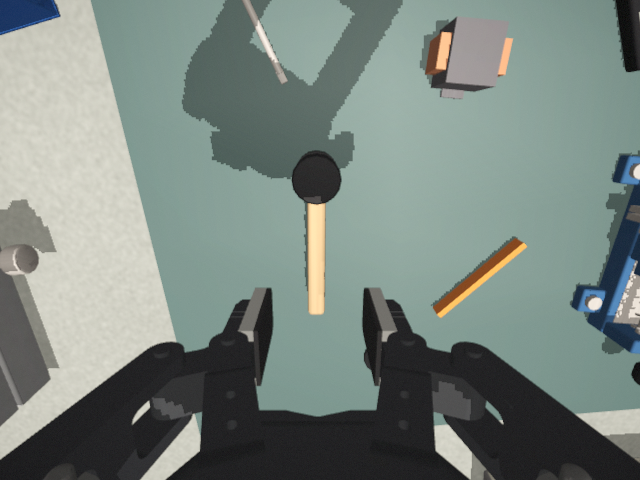

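```bash
python3 -c "
from station import finish_job
print(finish_job())"
```

```text
the job is handed in; nothing more can be done
None
```

The plain brass bar is in the spring vise, centred along the jaws and tapped down onto the parallels. I handed the job in at about 36 s of the 70 s allowed.

- **Picking and regripping:** I took the bar from the right-hand tray place by its broad faces and stood it on the open bench. I let go there and took it again by its two ends. It shifted about 6 mm on that first release but stayed upright.
- **Inserting:** I used the bar to push the sliding jaw back and lowered it between the jaws. I let go with it about 10.6 mm above the seat.
- **Tapping:** I used seven light mallet taps. The last four, in the middle and near both ends, stopped at the same height within 0.2 mm. The force read at the end of each was up to about 23 N.
- **Last checks:** The scene and top pictures put the bar's top where a seated bar belongs, within 1–2 mm. The mallet stands at its original place, and everything else looks undisturbed.
- **Disagreement:** The cameras showed the fingertips about 20 to 35 mm farther back than the stated TCP, more so the wider the gripper was open. I set the grip heights from the pictures instead.
- **Not checked:** I could not see the parallels under the bar. That both are firmly held rests on the dead stops and the matching heights.

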